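Open the extraction booth to its working height and switch on its fan

TASK

Get the extraction booth ready for cleaning the torch inside: first raise its sliding front sash from below until the underside of the sash's lip is level with the pointer clipped to the booth's front post. Then lift the hinged guard of the fan's switch box, flip the toggle beneath it fully over to the side of the guard's hinge, and close the guard fully again, with the sash still at its pointer. Leave all the other things on the worktop where they stand.

Things in the scene. Friction and masses are not known exactly. Their poses are not given: they have to be found in the camera images.
- booth: White extraction booth, 250 (x) x 260 (y) x 400 mm high, round duct stub on top, fixed. Origin at the centre of its underside; own -x is its open front. Its 60 mm high plinth, aluminium front posts (28 mm wide, at y = -116 and +116 mm) and fascia (above z = 240 mm) have their front faces at x = -125 mm. A torch and two batteries lie inside.
- sash_edge (a point): Mid-front lower edge of the sash's lip. The sash is a clear panel in an aluminium frame; along its bottom runs a level aluminium lip 190 mm wide (booth's y), 12 mm thick, standing out 40 mm in front of the booth's posts (165 mm in front of the booth's origin); the space below it, down to the worktop, and above it is free. Axes as the booth's.
- sash (a joint): How far the sash is raised, m: 0 fully down (lip's underside 65 mm above the worktop), 0.155 at its upper stop. It is counterbalanced: it stays where it is left, and takes about 4 to 6 N to move either way.
- mark_tip (a point): Front tip of the height pointer, at its mid-height: a dark steel clip (30 x 30 mm plate) on the front of the booth's right-hand (own -y) post, with a level tongue 22 mm wide, 5 mm thick, that stands out 30 mm. Its height differs from start to start (140 to 195 mm). Fixed.
- fan_switch: Grey switch box, 110 (x) x 84 (y) x 60 mm high, fixed to the worktop to the left of the booth. Origin at the worktop, below the toggle's pivot; own -x is its front (front face at x = -43 mm, rear face at x = +67 mm). Top plate at z = 62 mm.
- guard_hinge (a point): Middle of the guard's hinge axis (along the switch box's y), 40 mm behind the switch box's origin and 66 mm above the worktop. Axes as the switch box's.
- guard_tab (a point): Mid-front edge of the guard's tab, on its underside, 110 mm from the hinge axis. Guard: grey plastic hood 80 mm long, 52 wide, 40 high, open below, hinged at its rear; tab: 4 mm thick flange, 52 mm wide, standing out 30 mm from the front wall at its lower rim. Shut, the tab is level, 66 mm above the worktop, and overhangs the switch box's front by 27 mm, so it can be pushed up from below.
- guard (a joint): Opening angle of the guard, rad: 0 shut, 1.5 fully open (tab pointing up). A stiff hinge: it stays at any angle; less than 1 N at the tab moves it.
- toggle (a joint): Angle of the toggle, rad: 0 off (leaning 0.4 rad to the switch box's front, -x), 0.8 on (leaning 0.4 rad to its rear, the hinge side). It stays where it is left and takes about 1 N at its tip.
- toggle_tip (a point): Centre of the ball end (10 mm diameter) of the slim steel toggle lever, 26 mm from its pivot, which lies 66 mm above the worktop at the switch box's origin. Hidden under the guard while that is shut.
- descaler_box: Bystander: small upright carton, 47 x 69 x 112 mm; origin at the centre of its underside.
- tape_roll: Bystander: roll of black tape lying flat, 62 mm across, 19 mm high; origin at its underside.
- tape_measure: Bystander: tape measure, 47 x 86 x 64 mm; origin at its underside.
- button_tin: Bystander: flat round tin, 86 mm across, 40 mm high; origin at its underside.
- bulb_box: Bystander: small carton, 64 x 64 x 88 mm; origin at its underside.
- screwdriver: Bystander: red-handled screwdriver lying down, 54 x 199 x 28 mm; origin at its underside.

How it is judged:
By the outcome, as a careful person would: the job done as asked, in the order asked, and still so for the second after the job is handed in, with the robot touching nothing.
It also fails if it takes over 64 s, if anything falls off the work surface, if the arm or the gripper's body presses on something with over 40 N, if the wrist force passes 120 N, or if a joint passes its speed limit or range.

ROBOT

A 6-joint arm with a two-finger parallel gripper is mounted at the origin on a cart in front of the work surface, level with it; the furniture and walls round the work are solid. World frame = base frame: x ahead of the robot, y to its left, z up, the work surface at z = 0. Lengths are in mm, angles in degrees, forces in N, time in s.
With the tool pointing down it reaches from about 300 to 850 mm from the base axis. Payload 4.2 kg.
Tool frame: the origin (TCP) lies at the very end of the fingers, on their centre line; the grasp point (between the pads) lies 19 mm behind it; z points along the fingers, y is the line along which they close (so a half turn about z gives the same grasp; the last joint's range is limited). The gripper opens to 91 mm and grips with 3 to 60 N. Pads are 32 mm wide; open, the fingers measure 118 mm over their backs; the gripper's body (76 mm by 178 mm) begins 60 mm behind the grasp point.
Start: joints at [62.051, 18.312, 89.639, -0, 72.044, -1.146], TCP at [259.286, 513.239, 213.976] pointing down, gripper open.
Joint ranges: [-177.97, 177.97], [-48.28, 115.42], [12.27, 149.76], [-77.06, 257.06], [2.81, 150.46], [-146.56, 146.56]. Speed limits (degrees/s): [147.25, 147.25, 180, 180, 180, 180].

INTERFACE

Orientations are given as [roll, pitch, yaw] about the fixed x, y, z axes, in that order (R = Rz(yaw) Ry(pitch) Rx(roll)).
In Python, from workcell import * gives the robot as it stands.
- The arm moves only by the tool move_arm, never from a script. Its argument "motion" is a list of rows, each a list of 3 entries, a list of its own where there are three numbers: the finger opening in mm, from 0 to 91.2, then the shift along the world's x, y, z in units of 25 mm (1.0 is 25 mm), then the turn, a rotation vector about the world's x, y, z in units of 4 degrees (1.0 is 4 degrees). In form: [[grip, [x, y, z], [ax, ay, az]], ...]. A call has 1 to 20 rows; each row shifts and turns the commanded pose from where the row before left it; what a row does not reach is not made up. A row lasts 1/12 s, in which the tool goes at most 41.7 mm and 7.16 degrees, less where a joint would pass 70% of its speed; a pose out of reach is approached as far as the arm can. A call with a number of a shift or a turn outside -1 to 1 is refused whole. A call with a gripper value outside its range is refused whole. The fingers move at their own pace and stop on an object; "grip_force" is the grip in N (left out, the last holds). Time passes only in rows, so rows that do not move let the fingers close. It gives the time, the measured TCP pose, the force, the opening and the grip force at its end, in the units of the state.
- state(): the state, without advancing time (a new reading comes with each control period).
- grab_frame(name): name is "side" or "top"; returns the picture (384x512x3 uint8, blue, green, red); there is no depth.
- camera_info(name): a dict with "fx", "fy", "cx", "cy" (pixels), "rvec" (rotation vector, rad) and "tvec" (3), from world to camera coordinates, as OpenCV has them. Camera axes: x right, y down, z forward; pixel columns grow to the right and rows downward; lengths in mm; the calibration is good to about 2 mm. A picture is of the moment at which its call begins. camera_info takes no time and is no camera call.
- job_done(): hands the job in; it is judged then, once.
The state is a dict: "time_s": time; "qpos": joint angles; "qvel": joint speeds; "effort": joint torques, N m; "ee_pos": TCP position; "ee_rot": TCP orientation; "force": force on the tool from outside, world axes, zero at the start; "torque": the same for the moment, N m; "gripper_width": finger opening in mm; "gripper_force": force on a finger pad.
Only numpy, scipy, OpenCV 4.12 (cv2) and the standard library are available. Lean on these libraries where they do the work, as an engineer would, in place of code of your own. Each camera call takes 0.05 s, during which the arm holds its last target. There are 200 camera calls.

## Working session

There is one attempt and no reset: what is moved stays moved. The work goes in short steps, Python scripts to look and compute and a tool call to move; the robot and the scene stay as the last step left them, time stands still between calls to the robot, and variables do not carry over. Pictures are saved under pics/ and viewed, at most 10 in all, crops included, and the job is handed in when it is done.

Besides the shell and the picture viewer there is one more tool, called by a JSON object that holds its "op" and its "data", one argument or row to a line. move_arm: Moves the arm, as the interface text tells. Shifts and turns lie within -1 to 1; 1 stands for 25 mm of shift or 4 degrees of turn. Its arguments: {"type":"object","properties":{"motion":{"type":"array","items":{"type":"array"}},"grip_force":{"type":"number"}},"required":["motion"]}

```bash
mkdir -p pics; python3 - <<'E'
from workcell import *
import cv2
for n in("side","top"):
    cv2.imwrite(f"pics/{n}0.png",cv2.resize(grab_frame(n),(800,600),interpolation=cv2.INTER_CUBIC)); print(camera_info(n))
s=state();print(s['ee_pos'],s['ee_rot'],s['force'],s['gripper_width'])
E
```

```text
{'fx': 486.88408350629004, 'fy': 486.88408350629004, 'cx': 239.0896627161279, 'cy': 185.72191176713815, 'rvec': array([ 1.05177894, -2.23702194,  1.14963783]), 'tvec': array([ 398.80693469,  341.83783023, 1356.68834535])}
{'fx': 447.485428555418, 'fy': 447.485428555418, 'cx': 254.2521423355731, 'cy': 196.49175518752742, 'rvec': array([ 2.05336341, -1.71549891,  0.48575152]), 'tvec': array([ -71.24249929,  546.04113246, 1409.49292847])}
[259.09032144 512.84100253 213.22771746] [-1.79914046e+02 -4.72739220e-04  1.53198221e+02] [-0.36481953 -0.18304169 -0.47345695] 91.13402783031403
```

View pics/side0.png

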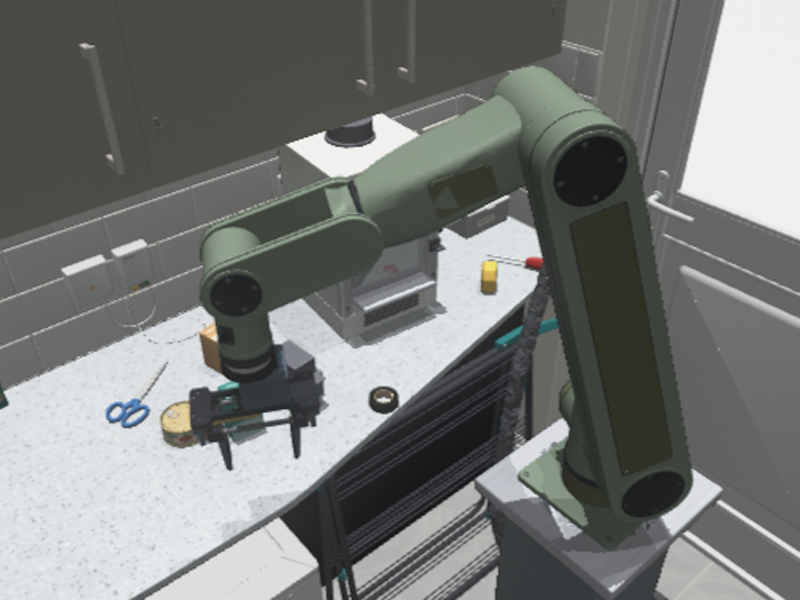

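View pics/top0.png

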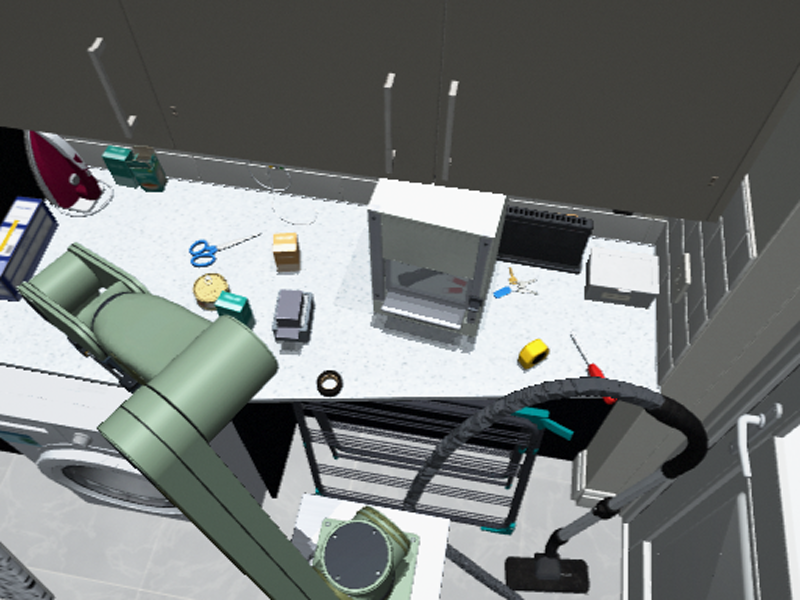

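The side view shows the arm in front of the booth and switch. The top view shows the booth's lip around (425,315), the switch box at (292,315), tape roll at (330,383), descaler box at (233,305) and the pointer on the right post near (485,245).

```bash
python3 - <<'E'
from workcell import *
import cv2
t=grab_frame("top")
a=cv2.resize(t[110:230,165:325],(800,600),interpolation=cv2.INTER_CUBIC)
cv2.imwrite("pics/tc.png",a)
s=grab_frame("side")
cv2.imwrite("pics/sc.png",cv2.resize(s[130:240,180:300],(654,600),interpolation=cv2.INTER_CUBIC))
E
cat > h.py <<'E'
import numpy as np,cv2
from workcell import *
def P(n):
    c=camera_info(n);K=np.array([[c['fx'],0,c['cx']],[0,c['fy'],c['cy']],[0,0,1.]]);return K,np.array(c['rvec']),np.array(c['tvec'])
def back(n,u,v,z):
    K,r,t=P(n);R=cv2.Rodrigues(r)[0];o=-R.T@t;d=R.T@np.linalg.inv(K)@[u,v,1];return o+d*(z-o[2])/d[2]
def proj(n,X):
    K,r,t=P(n);return cv2.projectPoints(np.array(X,float).reshape(-1,1,3),r,t,K,None)[0].reshape(-1,2)
E
```

```text
(no output)
```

View pics/tc.png

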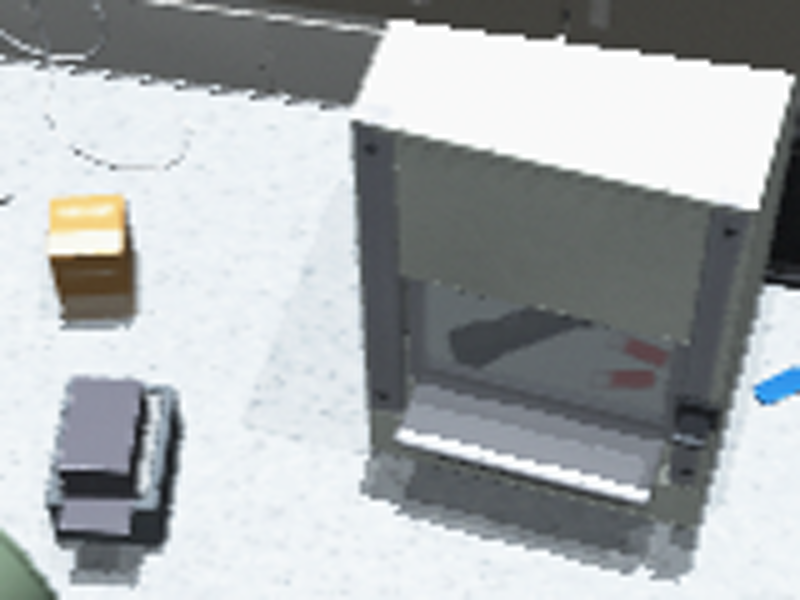

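View pics/sc.png

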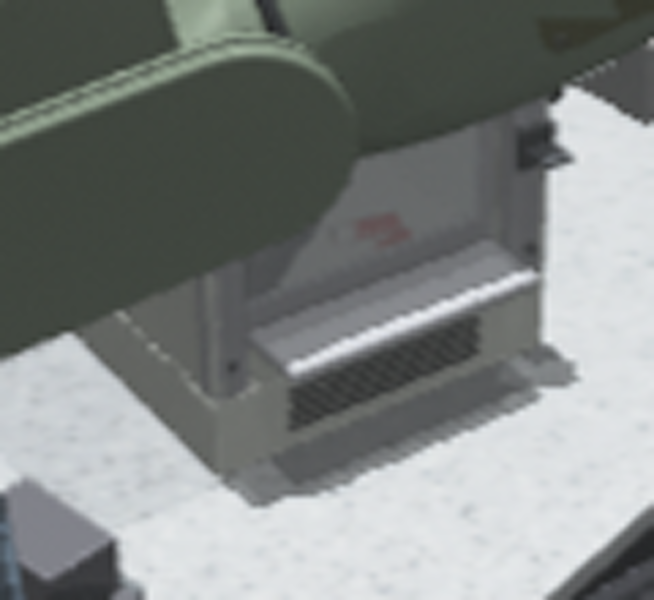

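The crops show the booth front, the lip's front edge (top crop (397,440)–(648,500)), the pointer tongue (side crop ≈(545,168)–(573,157)), and the shut guard with tab front edge (57,528)–(128,532). I'll fit the poses.

```bash
cat > fit.py <<'E'
from h import *
from scipy.optimize import least_squares
T=lambda x,y:("top",165+x/5-.4,110+y/5-.4)
S=lambda x,y:("side",180+x/5.45-.4,130+y/5.4545-.4)
def fit(obs,x0):
    def f(p,full=False):
        c,s=np.cos(p[2]),np.sin(p[2]);r=[]
        for (n,u,v),X in obs:
            X=np.array(X,float)
            if len(p)>3 and X[2]<-1: X[2]=p[3]
            w=[p[0]+c*X[0]-s*X[1],p[1]+s*X[0]+c*X[1],X[2]]
            r.append(proj(n,w)[0]-[u,v])
        return np.ravel(r)
    q=least_squares(f,x0,loss='soft_l1',x_scale=[100,100,.3]+[50]*(len(x0)-3)); print(q.x,np.degrees(q.x[2]));print(f(q.x).reshape(-1,2).round(1).tolist());return q.x
if __name__=="__main__":
    m=-99
    fit([(T(355,122),(-125,130,400)),(T(755,208),(-125,-130,400)),(T(388,20),(125,130,400)),(T(795,75),(125,-130,400)),
     (T(397,440),(-165,95,65)),(T(648,500),(-165,-95,65)),
     (S(222,470),(-125,130,0)),(S(540,352),(-125,-130,0)),(S(290,375),(-165,95,65)),(S(537,277),(-165,-95,65)),
     (S(545,168),(-155,-105,m)),(S(573,157),(-155,-127,m)),(T(675,440),(-155,-105,m)),(T(710,446),(-155,-127,m))],[600,0,0,160])
    fit([(T(72,378),(40,26,106)),(T(145,382),(40,-26,106)),(T(62,468),(-40,26,106)),(T(132,472),(-40,-26,106)),
     (T(57,528),(-70,26,68)),(T(128,532),(-70,-26,68)),(T(178,388),(67,-42,60))],[600,300,0])
    for n,u,v,z in(("tape",330,383,19),("desc",233,300,112),("bulb",286,240,88)): print(n,back("top",u/1.5625,v/1.5625,z))
E
python3 fit.py
```

```text
[ 7.29509654e+02 -3.54399398e+01 -6.33022213e-02  1.63391343e+02] -3.626950116030659
[[-1.5, 0.6], [0.9, -0.6], [11.2, -34.5], [5.6, -32.2], [-0.1, 5.2], [0.1, 3.9], [-0.4, 2.3], [-0.8, -2.3], [1.5, 6.8], [-0.3, 5.4], [-0.6, -0.1], [-0.8, -0.1], [0.3, 0.1], [-0.5, 0.2]]
[5.43973880e+02 2.81914126e+02 1.08184349e-01] 6.198506599933124
[[0.6, -0.5], [0.0, -0.5], [-0.9, 0.1], [-0.5, 0.2], [0.3, 0.6], [0.3, 0.7], [0.0, -0.7]]
tape [401.7965384  158.24594497  19.        ]
desc [526.99827829 410.82398716 112.        ]
bulb [734.64858806 342.84971965  88.        ]
```

```bash
cat > fit2.py <<'E'
from fit import *
def f2(obs,x0):
    def f(p):
        c,s=np.cos(p[2]),np.sin(p[2]);r=[]
        for (n,u,v),X in obs:
            z={'m':p[3],'l':p[4]}.get(X[2],X[2])
            r.append(proj(n,[p[0]+c*X[0]-s*X[1],p[1]+s*X[0]+c*X[1],float(z)])[0]-[u,v])
        return np.ravel(r)
    q=least_squares(f,x0,loss='soft_l1',x_scale=[100,100,.3,50,50]);print(q.x,f(q.x).reshape(-1,2).round(1).tolist());return q.x
E
python3 - <<'E'
from fit2 import *
f2([(T(355,122),(-125,130,400)),(T(755,208),(-125,-130,400)),
     (T(397,440),(-165,95,'l')),(T(648,500),(-165,-95,'l')),
     (S(222,470),(-125,130,0)),(S(540,352),(-125,-130,0)),(S(290,375),(-165,95,'l')),(S(537,277),(-165,-95,'l')),
     (S(545,168),(-155,-105,'m')),(S(573,157),(-155,-127,'m')),(T(675,440),(-155,-105,'m')),(T(710,446),(-155,-127,'m'))],[700,0,0,160,80])
E
```

```text
[ 7.30790013e+02 -4.12661852e+01 -1.01328812e-01  1.65509014e+02
  9.11299081e+01] [[-0.6, -0.9], [1.0, 0.2], [-0.0, 0.2], [0.4, 0.7], [-1.2, 1.2], [-0.0, -2.0], [0.3, -0.1], [0.1, -0.4], [-0.2, -0.3], [-0.3, -0.2], [0.1, 0.3], [-0.7, 0.6]]
```

{"op": "move_arm", "data": {
  "motion": [
    [0, [0.35, -1, 0.05], [0, 0, 0.26]],
    [0, [0.35, -1, 0.05], [0, 0, 0.26]],
    [0, [0.35, -1, 0.05], [0, 0, 0.26]],
    [0, [0.35, -1, 0.05], [0, 0, 0.26]],
    [0, [0.35, -1, 0.05], [0, 0, 0.26]],
    [0, [0.35, -1, 0.05], [0, 0, 0.26]],
    [0, [0.35, -1, 0.05], [0, 0, 0.26]],
    [0, [0.35, -1, 0.05], [0, 0, 0.26]],
    [0, [0.35, -1, 0.05], [0, 0, 0.26]],
    [0, [0.35, -1, 0.05], [0, 0, 0.26]],
    [0, [0.35, -1, 0.05], [0, 0, 0.26]],
    [0, [0.35, -1, 0.05], [0, 0, 0.26]],
    [0, [0.35, -1, 0.05], [0, 0, 0.26]],
    [0, [0.35, -1, 0.05], [0, 0, 0.26]],
    [0, [0.35, -1, 0.05], [0, 0, 0.26]],
    [0, [0.35, -1, 0.05], [0, 0, 0.26]],
    [0, [0.35, -1, 0.05], [0, 0, 0.26]],
    [0, [0.35, -1, 0.05], [0, 0, 0.26]],
    [0, [0.35, -1, 0.05], [0, 0, 0.26]],
    [0, [0.35, -1, 0.05], [0, 0, 0.26]]
  ]
}}

```text
time_s: 1.87
ee_pos: [434.4, 12.0, 239.0]
ee_rot: [180.0, -0.0, 174.0]
force: [-0.6, 0.2, -0.9]
gripper_width: 0.2
gripper_force: 0.0
```

```bash
python3 -c "
from workcell import *
s=state();print({k:s[k] for k in('time_s','qpos','ee_pos','ee_rot','force')})"
```

```text
{'time_s': 1.8667, 'qpos': array([ 5.20892468e-02,  4.52474618e+00,  1.03884440e+02,  1.05150643e-02,
        7.15930869e+01, -8.39948907e+01]), 'ee_pos': array([434.36489822,  11.95334842, 238.99408964]), 'ee_rot': array([ 1.79990316e+02, -3.30449229e-03,  1.74043660e+02]), 'force': array([-0.6380031 ,  0.15683009, -0.92279711])}
```

{"op": "move_arm", "data": {
  "motion": [
    [0, [0, 0.4, 0], [0, 0, -1]],
    [0, [0, 0.4, 0], [0, 0, -1]],
    [0, [0, 0.4, 0], [0, 0, -1]],
    [0, [0, 0.4, 0], [0, 0, -1]],
    [0, [0, 0.4, 0], [0, 0, -1]],
    [0, [0, 0.4, 0], [0, 0, -1]],
    [0, [0, 0.4, 0], [0, 0, -1]],
    [0, [0, 0.4, 0], [0, 0, -1]],
    [0, [0, 0.4, 0], [0, 0, -1]],
    [0, [0, 0.4, 0], [0, 0, -1]],
    [0, [0, 0.4, 0], [0, 0, -1]],
    [0, [0, 0, 0], [-0.77, -0.64, 0]],
    [0, [0, 0, 0], [-0.77, -0.64, 0]],
    [0, [0, 0, 0], [-0.77, -0.64, 0]],
    [0, [0, 0, 0], [-0.77, -0.64, 0]],
    [0, [0, 0, 0], [-0.77, -0.64, 0]]
  ]
}}

```text
time_s: 3.2
ee_pos: [434.3, 123.3, 239.3]
ee_rot: [-180.0, 20.2, 130.0]
force: [0.6, -0.0, -0.3]
gripper_width: 0.2
gripper_force: 0.0
```

```bash
python3 -c "
from workcell import *
from scipy.spatial.transform import Rotation as R
s=state();print({k:s[k].round(1) for k in('qpos','ee_pos','ee_rot','force')});print(R.from_euler('xyz',s['ee_rot'],degrees=True).as_matrix().round(2))"
```

```text
{'qpos': array([ 29. ,   3.8, 107.8, -21.8,  66.1,  -2.5]), 'ee_pos': array([434.3, 123.3, 239.3]), 'ee_rot': array([-180. ,   20.2,  130. ]), 'force': array([ 0.6, -0. , -0.3])}
[[-0.6   0.77  0.22]
 [ 0.72  0.64 -0.26]
 [-0.35 -0.   -0.94]]
```

```bash
cat > kin.py <<'E'
import numpy as np
from scipy.spatial.transform import Rotation as R
from scipy.optimize import least_squares
D=[([62.051,18.312,89.639,0,72.044],[259.286,513.239,213.976]),([.052,4.525,103.884,.01,71.593],[434.365,11.953,238.994]),([29.0,3.8,107.8,-21.8,66.1],[434.3,123.3,239.3])]
def fk(q,k):
    B=R.from_euler('ZY',[q[0],q[1]+q[2]],degrees=True);b=R.from_euler('ZY',[q[0],q[1]],degrees=True)
    Z=B*R.from_euler('ZY',[q[3],q[4]],degrees=True);z=Z.apply([0,0,1])
    return R.from_euler('z',q[0],degrees=True).apply([k[3],k[5],k[4]])+b.apply([0,0,k[0]])+B.apply([k[6],0,k[1]])+k[2]*z,z
K=least_squares(lambda k:np.r_[np.ravel([fk(q,k)[0]-p for q,p in D]),(k-[590,410,280,0,60,0,0])*.003],[590,410,280,0,60,0,0]).x
LIM=np.array([[-178,178],[-48,115],[13,149],[-76,256],[4,150]])
def ik(p,az,el,q0=(20,10,110,-60,70)):
    a,e=np.radians([az,el]);d=np.array([np.cos(e)*np.cos(a),np.cos(e)*np.sin(a),np.sin(e)])
    s=least_squares(lambda q:np.r_[fk(q,K)[0]-p,200*(fk(q,K)[1]-d)],q0,bounds=LIM.T)
    return s.x.round(1),round(s.cost,2)
E
python3 - <<'E'
from kin import *
print(K.round(1),[ (fk(q,K)[0]-p).round(1) for q,p in D])
for az in(-40,-50,-65,-80):
  for el in (-15,-35):
    for p in((585,-20,70),(585,-20,165),(484,276,50),(540,280,150)):
        print(az,el,p,*ik(p,az,el), ik(p,az,el,(20,10,110,150,40))[1])
E
```

```text
[592.1 408.8 336.4   6.2 133.7  11.5  20.5] [array([ 0., -0., -0.]), array([-0., -0.,  0.]), array([ 0.,  0., -0.])]
-40 -15 (585, -20, 70) [ 30.1  36.6 117.9 -76.   67.3] 3673.57 0.0
-40 -15 (585, -20, 165) [ 28.7  24.1 118.6 -76.   64.5] 2537.57 0.0
-40 -15 (484, 276, 50) [ 62.9  47.4 116.1 -73.4  79.2] 0.0 3350.53
-40 -15 (540, 280, 150) [ 58.1  38.5 110.3 -75.3  81.3] 0.0 3161.5
-40 -35 (585, -20, 70) [ 20.8  25.8 121.7 -76.   45.3] 903.04 0.0
-40 -35 (585, -20, 165) [ 20.7  16.3 121.9 -76.   46. ] 187.31 248.49
-40 -35 (484, 276, 50) [ 57.7  36.  115.9 -65.6  63. ] 0.0 3036.06
-40 -35 (540, 280, 150) [ 53.1  29.1 106.9 -62.3  67.5] 0.0 4178.95
-50 -15 (585, -20, 70) [ 30.7  40.6 116.6 -76.   72.8] 1679.85 86.7
-50 -15 (585, -20, 165) [ 30.1  29.2 116.9 -76.   72.2] 1106.66 263.97
-50 -15 (484, 276, 50) [ 61.2  49.  108.2 -64.9  84.1] 0.0 6326.79
-50 -15 (540, 280, 150) [ 56.9  41.4 102.2 -67.7  87.6] 0.0 6099.76
-50 -35 (585, -20, 70) [ 23.4  29.5 120.5 -76.   52.3] 257.22 316.0
-50 -35 (585, -20, 165) [ 23.6  20.1 120.5 -76.   53.9] 2.55 1046.29
-50 -35 (484, 276, 50) [ 56.6  3
[... 486 characters left out ...]
.8 -64.5  65.2] 0.0 3469.96
-65 -35 (484, 276, 50) [ 54.   41.9  99.4 -47.   78.5] 0.0 10136.29
-65 -35 (540, 280, 150) [ 50.4  37.2  89.8 -47.9  86.3] 0.0 12168.0
-80 -15 (585, -20, 70) [ 28.5  47.7 105.9 -67.   84.5] 0.0 5773.3
-80 -15 (585, -20, 165) [ 28.5  39.2 104.2 -66.4  88.6] 0.0 6673.21
-80 -15 (484, 276, 50) [ 53.4  55.5  85.9 -45.9 102.3] 0.0 19811.52
-80 -15 (540, 280, 150) [ 50.3  50.7  78.  -51.2 109. ] 0.0 19940.49
-80 -35 (585, -20, 70) [ 24.   37.4 106.1 -57.8  69.9] 0.0 5434.11
-80 -35 (585, -20, 165) [ 24.   30.  101.9 -54.9  76.3] 0.0 7441.17
-80 -35 (484, 276, 50) [ 50.5  45.4  90.1 -38.6  87.9] 0.0 0.0
-80 -35 (540, 280, 150) [ 47.4  41.9  79.7 -41.   97.1] 0.0 18622.5
```

```bash
cat >> kin.py <<'E'
D6=[-1.146,-83.995,-2.5];E0=[[180,0,153.198],[180,0,174.044],[-180,20.2,130]]
def wr(q): return R.from_euler('ZY',[q[0],q[1]+q[2]],degrees=True)*R.from_euler('ZY',[q[3],q[4]],degrees=True)
def j6(q,az,el):
    # q6 for tool y horizontal
    d=wr(q).inv().apply([-np.sin(np.radians(az)),np.cos(np.radians(az)),0]);t=np.degrees(np.arctan2(d[1],d[0]));return t
E
python3 - <<'E'
from kin import *
for (q,p),s,e in zip(D,D6,E0):
    M=(wr(q).inv()*R.from_euler('xyz',e,degrees=True)).as_matrix();print(s,np.degrees(np.arctan2(M[1,1],M[0,1])).round(1))
for az in(10,-6,-20,-35):
  for el in (0,-20,-40):
    for p in((585,-25,70),(585,-25,165),(484,276,50),(540,280,150)):
        q,c=ik(p,az,el,(20,10,110,160,40)); print(az,el,p,q,c,j6(q,az,el).round()) if c<1 else print(az,el,p,'no')
E
```

```text
-1.146 178.9
-83.995 96.0
-2.5 177.5
10 0 (585, -25, 70) no
10 0 (585, -25, 165) no
10 0 (484, 276, 50) no
10 0 (540, 280, 150) no
10 -20 (585, -25, 70) no
10 -20 (585, -25, 165) [-18.6  21.5 147.  148.7  60. ] 0.0 -84.0
10 -20 (484, 276, 50) no
10 -20 (540, 280, 150) [ 42.5  25.2 143.2 215.5  60.3] 0.0 -97.0
10 -40 (585, -25, 70) [-13.8  22.3 139.6 146.5  34.1] 0.0 -77.0
10 -40 (585, -25, 165) [-13.8   9.6 132.8 117.7  20.5] 0.0 -45.0
10 -40 (484, 276, 50) [ 43.1  25.1 142.4 220.6  40. ] 0.0 -101.0
10 -40 (540, 280, 150) [ 37.6  13.7 130.3 244.3  23.2] 0.0 -134.0
-6 0 (585, -25, 70) no
-6 0 (585, -25, 165) no
-6 0 (484, 276, 50) [ 62.4  61.4 142.  250.1  98.4] 0.0 -68.0
-6 0 (540, 280, 150) [ 55.1  44.4 139.  241.2  91.6] 0.0 -87.0
-6 -20 (585, -25, 70) no
-6 -20 (585, -25, 165) [ -0.7  21.1 148.9 185.7  60. ] 0.0 -91.0
-6 -20 (484, 276, 50) [ 59.4  42.4 142.2 243.9  72. ] 0.0 -86.0
-6 -20 (540, 280, 150) [ 52.5  27.3 134.5 245.8  61.4] 0.0 -108.0
-6 -40 (585, -25, 70) [ -1.7  21.9 140.9 186.1  32.9] 0.0 -92.0
-6 -40 (585, -25, 165) [ -1.7   8.8 133.9 194.9  13. ] 0.0 -102.0
-6 -40 
[... 319 characters left out ...]
150) no
-20 -40 (585, -25, 70) [  8.5  22.8 138.3 220.5  34.3] 0.0 -106.0
-20 -40 (585, -25, 165) [  8.5  10.4 131.6 249.8  23. ] 0.0 -139.0
-20 -40 (484, 276, 50) no
-20 -40 (540, 280, 150) no
-35 0 (585, -25, 70) [ 26.6  57.9 141.6 243.   99.1] 0.0 -73.0
-35 0 (585, -25, 165) [ 26.6  42.4 142.3 241.7  92.2] 0.0 -86.0
-35 0 (484, 276, 50) no
-35 0 (540, 280, 150) no
-35 -20 (585, -25, 70) [ 23.8  39.  140.6 238.9  69.8] 0.0 -90.0
-35 -20 (585, -25, 165) [ 23.8  24.2 137.  246.4  61.3] 0.0 -108.0
-35 -20 (484, 276, 50) no
-35 -20 (540, 280, 150) no
-35 -40 (585, -25, 70) [ 16.5  24.8 132.5 252.3  39. ] 0.0 -119.0
-35 -40 (585, -25, 165) no
-35 -40 (484, 276, 50) no
-35 -40 (540, 280, 150) no
```

```bash
python3 - <<'E'
from kin import *
from h import back
print("tape measure",back("top",533/1.5625,352/1.5625,50))
def chain(way,q):
    for p,az,el,n in way:
        q,c=ik(p,az,el,np.clip(q,LIM[:,0]+.1,LIM[:,1]-.1)); t=(j6(q,az,el)-180+180)%360-180; print(p,az,el,q,c,'q6',round(t),round((t+360)%360-180))
P=(434,60,240)
chain([(P,60,e,0) for e in(-89,-75,-60,-45,-35)]+[((434,20,220),a,-35,0) for a in(45,30,15,5)]+[((500,0,60),5,-35,0),((585,0,60),5,-35,0),((585,0,150),5,-35,0)],(10,5,105,5,70))
print()
for az in(-70,-55,60,75,90):
  for p in((490,276,50),(540,280,150)): print(az,ik(p,az,-35,(20,10,110,(-50 if az<0 else 70),60)))
E
```

```text
tape measure [ 548.86083107 -293.2737407    50.        ]
(434, 60, 240) 60 -89 [  5.7   4.5 103.8   0.9  71.1] 0.0 q6 -145 35
(434, 60, 240) 60 -75 [ -3.9   0.8 109.5  15.   63.8] 0.0 q6 -160 20
(434, 60, 240) 60 -60 [-15.6  -0.6 116.1  33.6  61. ] 0.0 q6 179 -1
(434, 60, 240) 60 -45 [-26.8   1.5 122.9  51.5  64.4] 0.0 q6 156 -24
(434, 60, 240) 60 -35 [-33.    5.  127.4  61.   69.2] 0.0 q6 142 -38
(434, 20, 220) 45 -35 [-38.4   2.4 134.4  68.3  61.1] 0.0 q6 141 -39
(434, 20, 220) 30 -35 [-34.   -4.3 140.9  79.8  48.4] 0.0 q6 146 -34
(434, 20, 220) 15 -35 [-20.8 -10.3 145.3  97.6  28.9] 0.0 q6 149 -31
(434, 20, 220) 5 -35 [ -5.6 -12.3 146.4 134.6  12.2] 0.0 q6 129 -51
(500, 0, 60) 5 -35 [ -9.2  18.8 149.  160.1  36.9] 369.37 q6 97 -83
(585, 0, 60) 5 -35 [ -6.5  27.1 145.1 167.1  47.4] 0.0 q6 92 -88
(585, 0, 150) 5 -35 [ -6.5  12.5 139.  159.2  27.5] 0.0 q6 102 -78

-70 (array([ 52.5,  43.3,  95.7, -44.3,  81.8]), np.float64(0.0))
-70 (array([ 49.5,  38.8,  86.4, -45.5,  89.9]), np.float64(0.0))
-55 (array([ 55.4,  39.6, 105.4, -53.8,  72.2]), np.float64(0.0))
-55 (array([ 51.9,  33.9,  96.7, -53. ,  78.9]), np.float64(0.0))
60 (array([  4.2,  29.6, 139.8, 117.1,  49.6]), np.float64(0.0))
60 (array([  4.2,  18.6, 127.8,  95.6,  42.9]), np.float64(0.0))
75 (array([ -0.2,  31.4, 131. ,  91.9,  52.4]), np.float64(0.0))
75 (array([  0.3,  22.8, 119.6,  77.3,  54.1]), np.float64(0.0))
90 (array([ -1.3,  34.2, 121.3,  72.7,  59. ]), np.float64(0.0))
90 (array([ -0.7,  27.5, 110.2,  64.3,  65.4]), np.float64(0.0))
```

```bash
python3 - <<'E'
from kin import *
def chain(way,q):
    for p,az,el in way:
        q,c=ik(p,az,el,np.clip(q,LIM[:,0]+.1,LIM[:,1]-.1)); t=(j6(q,az,el)-180+180)%360-180; print(p,az,el,q,c.round(1),'q6',round(t),round((t+360)%360-180))
chain([((434,60,240),60,-40),((450,20,200),40,-40),((470,20,170),25,-40),((490,20,140),12,-40),((515,20,95),12,-40),((540,20,40),12,-40),((588,20,40),12,-40),((588,20,90),12,-40),((588,20,145),12,-40)],(-30,3,125,55,66))
E
```

```text
(434, 60, 240) 60 -40 [-30.    3.  125.2  56.6  66.6] 0.0 q6 149 -31
(450, 20, 200) 40 -40 [-32.2   1.6 134.6  69.3  51.3] 0.0 q6 148 -32
(470, 20, 170) 25 -40 [-23.2   1.7 141.5  92.3  34.9] 0.0 q6 141 -39
(490, 20, 140) 12 -40 [-10.8   5.1 145.8 135.8  25.2] 0.0 q6 116 -64
(515, 20, 95) 12 -40 [ -9.8  14.8 147.1 149.2  33.7] 0.0 q6 102 -78
(540, 20, 40) 12 -40 [ -8.9  26.2 147.8 157.   44.5] 0.0 q6 93 -87
(588, 20, 40) 12 -40 [ -7.7  27.1 141.4 156.   39.3] 0.0 q6 96 -84
(588, 20, 90) 12 -40 [ -7.7  19.3 138.5 148.8  29.8] 0.0 q6 105 -75
(588, 20, 145) 12 -40 [ -7.7  11.9 134.5 133.6  20.8] 0.0 q6 122 -58
```

{"op": "move_arm", "data": {
  "motion": [
    [0, [0, -0.13, 0], [0.77, 0.64, 0]],
    [0, [0, -0.13, 0], [0.77, 0.64, 0]],
    [0, [0, -0.13, 0], [0.77, 0.64, 0]],
    [0, [0, -0.13, 0], [0.77, 0.64, 0]],
    [0, [0, -0.13, 0], [0.77, 0.64, 0]],
    [0, [0, -0.13, 0], [0, 0, -1]],
    [0, [0, -0.13, 0], [0, 0, -1]],
    [0, [0, -0.13, 0], [0, 0, -1]],
    [0, [0, -0.13, 0], [0, 0, -1]],
    [0, [0, -0.13, 0], [0, 0, -1]],
    [0, [0, -0.13, 0], [0, 0, -1]],
    [0, [0, -0.13, 0], [0, 0, -1]],
    [0, [0, -0.13, 0], [0, 0, -1]],
    [0, [0, -0.13, 0], [0, 0, -1]],
    [0, [0, -0.13, 0], [0, 0, -1]],
    [0, [0, -0.13, 0], [0, 0, -1]],
    [0, [0, -0.13, 0], [0, 0, -1]],
    [0, [0, -0.13, 0], [0, 0, -1]],
    [0, [0, -0.13, 0], [0, 0, -1]],
    [0, [0, -0.13, 0], [0, 0, -1]]
  ]
}}

```text
time_s: 4.87
ee_pos: [434.1, 58.1, 238.9]
ee_rot: [-180.0, 0.0, 69.8]
force: [0.5, 0.2, -0.3]
gripper_width: 0.6
gripper_force: 0.0
```

{"op": "move_arm", "data": {
  "motion": [
    [0, [0, 0, 0], [0, 0, -1]],
    [0, [0, 0, 0], [0, 0, -1]],
    [0, [0, 0, 0], [0, 0, -0.5]],
    [0, [0, 0, 0], [0.866, -0.5, 0]],
    [0, [0, 0, 0], [0.866, -0.5, 0]],
    [0, [0, 0, 0], [0.866, -0.5, 0]],
    [0, [0, 0, 0], [0.866, -0.5, 0]],
    [0, [0, 0, 0], [0.866, -0.5, 0]],
    [0, [0, 0, 0], [0.866, -0.5, 0]],
    [0, [0, 0, 0], [0.866, -0.5, 0]],
    [0, [0, 0, 0], [0.866, -0.5, 0]],
    [0, [0, 0, 0], [0.866, -0.5, 0]],
    [0, [0, 0, 0], [0.866, -0.5, 0]],
    [0, [0, 0, 0], [0.866, -0.5, 0]],
    [0, [0, 0, 0], [0.866, -0.5, 0]],
    [0, [0, 0, 0], [0.43, -0.25, 0]]
  ]
}}

```text
time_s: 6.2
ee_pos: [433.7, 57.7, 238.2]
ee_rot: [-179.9, -50.1, 59.8]
force: [0.1, -0.6, -0.3]
gripper_width: 0.5
gripper_force: 0.0
```

{"op": "move_arm", "data": {
  "motion": [
    [0, [0.19, -0.13, -0.33], [0, 0, -1]],
    [0, [0.19, -0.13, -0.33], [0, 0, -1]],
    [0, [0.19, -0.13, -0.33], [0, 0, -1]],
    [0, [0.19, -0.13, -0.33], [0, 0, -1]],
    [0, [0.19, -0.13, -0.33], [0, 0, -1]],
    [0, [0.19, -0.13, -0.33], [0, 0, -1]],
    [0, [0.19, -0.13, -0.33], [0, 0, -1]],
    [0, [0.19, -0.13, -0.33], [0, 0, -1]],
    [0, [0.19, -0.13, -0.33], [0, 0, -1]],
    [0, [0.19, -0.13, -0.33], [0, 0, -1]],
    [0, [0.19, -0.13, -0.33], [0, 0, -1]],
    [0, [0.19, -0.13, -0.33], [0, 0, -1]],
    [0, [0, 0, 0], [0, 0, 0]]
  ]
}}

```text
time_s: 7.28
ee_pos: [489.6, 21.9, 143.2]
ee_rot: [-179.9, -50.1, 13.6]
force: [-0.5, 0.3, -0.8]
gripper_width: 0.6
gripper_force: 0.0
```

```bash
cat > st.py <<'E'
from workcell import *
from scipy.spatial.transform import Rotation as R
s=state();print({k:s[k].round(1) for k in('qpos','ee_pos','ee_rot','force')},s['time_s']);print(R.from_euler('xyz',s['ee_rot'],degrees=True).as_matrix().round(2))
E
python3 st.py
```

```text
{'qpos': array([-12. ,   4.9, 144.3, 128.4,  25.2, -58.4]), 'ee_pos': array([489.6,  21.9, 143.2]), 'ee_rot': array([-179.9,  -50.1,   13.6]), 'force': array([-0.5,  0.3, -0.8])} 7.2833
[[ 0.62  0.24  0.74]
 [ 0.15 -0.97  0.18]
 [ 0.77 -0.   -0.64]]
```

{"op": "move_arm", "data": {
  "motion": [
    [0, [0.33, 0, -0.67], [0, 0, 0]],
    [0, [0.33, 0, -0.67], [0, 0, 0]],
    [0, [0.33, 0, -0.67], [0, 0, 0]],
    [0, [0.33, 0, -0.67], [0, 0, 0]],
    [0, [0.33, 0, -0.67], [0, 0, 0]],
    [0, [0.33, 0, -0.67], [0, 0, 0]],
    [0, [0.4, 0, 0], [0, 0, 0]],
    [0, [0.4, 0, 0], [0, 0, 0]],
    [0, [0.4, 0, 0], [0, 0, 0]],
    [0, [0.4, 0, 0], [0, 0, 0]],
    [0, [0.3, 0, 0], [0, 0, 0]],
    [0, [0, 0, 0], [0, 0, 0]],
    [0, [0, 0, 0], [0, 0, 0]]
  ]
}}

```text
time_s: 8.37
ee_pos: [586.4, 21.1, 43.6]
ee_rot: [180.0, -50.0, 13.8]
force: [-3.1, 0.1, -4.3]
gripper_width: 0.8
gripper_force: 2.2
```

```bash
python3 st.py; python3 - <<'E'
from workcell import *
import cv2
s=grab_frame("side");t=grab_frame("top")
cv2.imwrite("pics/b.png",cv2.hconcat([cv2.resize(s[120:240,190:300],(400,436),interpolation=cv2.INTER_CUBIC),cv2.resize(t[110:240,210:330],(400,436),interpolation=cv2.INTER_CUBIC)]))
E
```

```text
{'qpos': array([ -8.7,  26.4, 139.7, 151.3,  37.6, -81.4]), 'ee_pos': array([586.4,  21.1,  43.6]), 'ee_rot': array([180. , -50. ,  13.8]), 'force': array([-3.1,  0.1, -4.3])} 8.3667
[[ 0.62  0.24  0.74]
 [ 0.15 -0.97  0.18]
 [ 0.77  0.   -0.64]]
```

View pics/b.png

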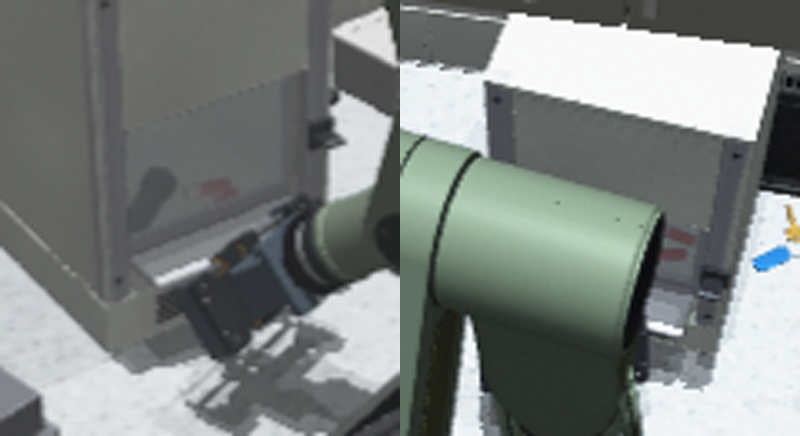

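The fingers are under the lip, just touching it (side view: gripper at the lip, lip's left end at (140,270), pointer at (325,135)). I'll raise.

{"op": "move_arm", "data": {
  "motion": [
    [0, [0, 0, 0.3], [0, 0, 0]],
    [0, [0, 0, 0.3], [0, 0, 0]],
    [0, [0, 0, 0.3], [0, 0, 0]],
    [0, [0, 0, 0.3], [0, 0, 0]],
    [0, [0, 0, 0.3], [0, 0, 0]],
    [0, [0, 0, 0.3], [0, 0, 0]],
    [0, [0, 0, 0.3], [0, 0, 0]],
    [0, [0, 0, 0.3], [0, 0, 0]],
    [0, [0, 0, 0], [0, 0, 0]],
    [0, [0, 0, 0], [0, 0, 0]]
  ]
}}

```text
time_s: 9.3
ee_pos: [587.2, 21.1, 105.9]
ee_rot: [179.9, -50.4, 13.8]
force: [-4.7, 0.3, -0.9]
gripper_width: 0.3
gripper_force: 2.3
```

```bash
python3 st.py; python3 - <<'E'
from workcell import *
import cv2,numpy as np
s=np.mean([grab_frame("side").astype(float) for _ in range(3)],0).astype('uint8');t=grab_frame("top")
cv2.imwrite("pics/s1.png",s);cv2.imwrite("pics/t1.png",t)
cv2.imwrite("pics/c.png",cv2.hconcat([cv2.resize(s[135:215,205:290],(510,480),interpolation=cv2.INTER_CUBIC),cv2.resize(t[160:240,270:318],(288,480),interpolation=cv2.INTER_CUBIC)]))
E
```

```text
{'qpos': array([ -8.7,  17.4, 136.4, 140.5,  27.5, -68.7]), 'ee_pos': array([587.2,  21.1, 105.9]), 'ee_rot': array([179.9, -50.4,  13.8]), 'force': array([-4.7,  0.3, -0.9])} 9.3
[[ 0.62  0.24  0.75]
 [ 0.15 -0.97  0.18]
 [ 0.77  0.   -0.64]]
```

View pics/c.png

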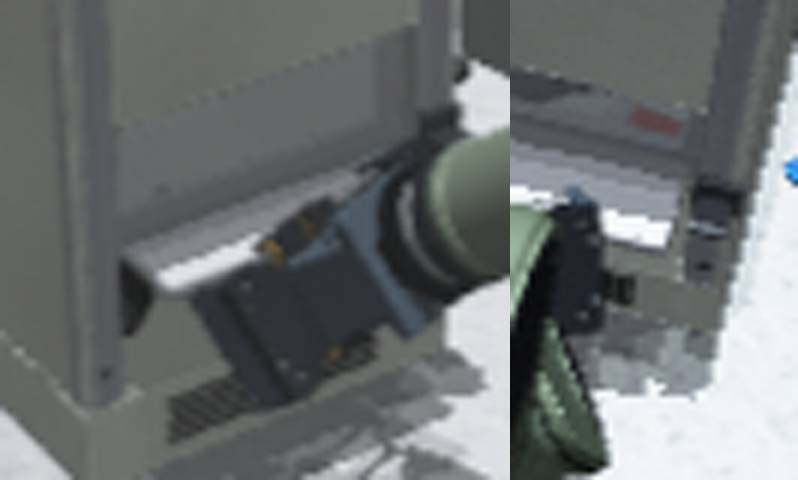

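```bash
cat > lz.py <<'E'
from h import *
from scipy.optimize import least_squares
def W(X,p=(730.8,-41.3,-.1013)):
    c,s=np.cos(p[2]),np.sin(p[2]);return [p[0]+c*X[0]-s*X[1],p[1]+s*X[0]+c*X[1],X[2]]
def solve(n,u,v,X):
    q=least_squares(lambda z:proj(n,W((X[0],X[1],z[0])))[0]-[u,v],[150.]);print(n,q.x.round(1),q.fun.round(1))
E
python3 - <<'E'
from lz import *
solve("side",205+160/6-.4,135+290/6-.4,(-165,95,0))
solve("top",270+160/6-.4,160+247/6-.4,(-165,-95,0))
print(proj("top",[W((-155,-105,165.5)),W((-155,-127,165.5))]))
E
```

```text
side [154.] [ 1.3 -0. ]
top [157.6] [-0.2 -0. ]
[[299.74082535 197.86815787]
 [305.95662135 199.36902902]]
```

{"op": "move_arm", "data": {
  "motion": [
    [0, [0, 0, 0.16], [0, 0, 0]],
    [0, [0, 0, 0.16], [0, 0, 0]],
    [0, [0, 0, 0], [0, 0, 0]],
    [0, [0, 0, 0], [0, 0, 0]],
    [0, [-0.2, 0, -0.6], [0, 0, 0]],
    [0, [-0.2, 0, -0.6], [0, 0, 0]],
    [0, [-0.6, 0, -0.5], [0, 0, 0]],
    [0, [-0.6, 0, 0], [0, 0, 0]],
    [0, [-0.6, 0.6, 0], [0, 0, 0]],
    [0, [0, 1, 0], [0, 0, 0]],
    [0, [0, 1, 0], [0, 0, 0]],
    [0, [0, 1, 0], [0, 0, 0]],
    [0, [0, 1, 0], [0, 0, 0]],
    [0, [0, 1, 0], [0, 0, 0]],
    [0, [0, 1, 0], [0, 0, 0]],
    [0, [0, 0, 0], [0, 0, 0]],
    [0, [0, 0, 0], [0, 0, 0]]
  ]
}}

```text
time_s: 10.92
ee_pos: [534.6, 188.4, 72.0]
ee_rot: [-179.9, -50.6, 13.8]
force: [-0.4, -0.1, -0.2]
gripper_width: 0.4
gripper_force: 0.0
```

```bash
python3 st.py; python3 - <<'E'
from workcell import *
import cv2,numpy as np
av=lambda n:np.mean([grab_frame(n).astype(float) for _ in range(3)],0).astype('uint8')
s=av("side");t=av("top")
cv2.imwrite("pics/s2.png",s);cv2.imwrite("pics/t2.png",t)
cv2.imwrite("pics/d.png",cv2.hconcat([cv2.resize(s[135:215,210:290],(400,400),interpolation=cv2.INTER_CUBIC),cv2.resize(t[160:240,235:315],(400,400),interpolation=cv2.INTER_CUBIC)]))
E
```

```text
{'qpos': array([ 21.9,  21.2, 142.2, 191. ,  34.2, -94. ]), 'ee_pos': array([534.6, 188.4,  72. ]), 'ee_rot': array([-179.9,  -50.6,   13.8]), 'force': array([-0.4, -0.1, -0.2])} 10.9167
[[ 0.62  0.24  0.75]
 [ 0.15 -0.97  0.19]
 [ 0.77 -0.   -0.63]]
```

View pics/d.png

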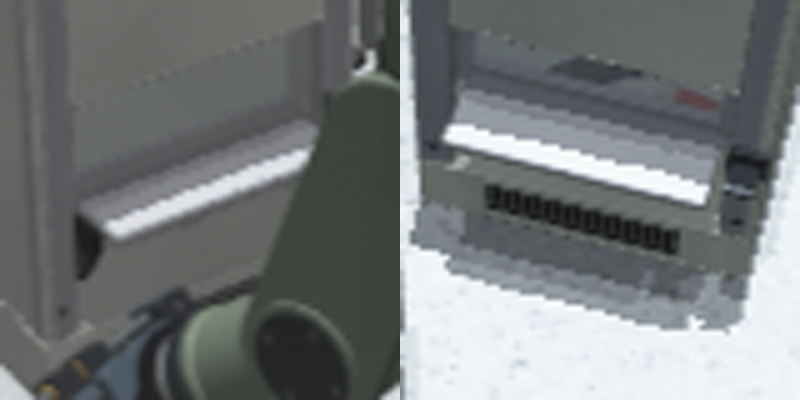

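```bash
python3 - <<'E'
from lz import *
t=cv2.cvtColor(cv2.imread("pics/t2.png"),6).astype(float);s=cv2.cvtColor(cv2.imread("pics/s2.png"),6).astype(float)
def edges(im,cols,r0,r1):
    o=[]
    for c in cols:
        p=im[r0:r1,c];k=p.argmax();bg=p[k+4];h=(p[k]+bg)/2
        j=k+np.argmax(p[k:]<h);o.append((c,r0+j-1+(p[j-1]-h)/(p[j-1]-p[j])))
    return np.array(o)
for n,im,cols,r0,r1 in(("top",t,range(248,294,4),182,206),("side",s,range(235,268,4),160,186)):
    e=edges(im,cols,r0,r1);m=np.polyfit(e[:,0],e[:,1],1);print(n,m,(e[:,1]-np.polyval(m,e[:,0])).round(1))
    for z in range(150,176,2):
        uv=proj(n,[W((-165,y,z)) for y in(80,0,-60)]); print(z,(uv[:,1]-np.polyval(m,uv[:,0])).round(2),end=' | ')
    print()
print(t[188:207,297:310].astype(int))
sc=cv2.cvtColor(cv2.imread("pics/sc.png"),6);print(cv2.resize(sc,(120,110),interpolation=cv2.INTER_AREA)[20:34,92:109])
print("side tongue z=165.5: top front corners, bottom",proj("side",[W((-155,y,z)) for z in(168,163) for y in(-105,-127)])-[180,130],"top",proj("top",[W((-155,y,z)) for z in(168,163) for y in(-105,-127)]))
E
```

```text
top [  0.24880675 126.87253153] [-0.1  0.4 -0.2 -0.1 -0.1 -0.1 -0.1  0.2 -0.1  0.2 -0.  -0.1]
150 [1.65 1.52 1.43] | 152 [1.35 1.22 1.12] | 154 [1.04 0.91 0.82] | 156 [0.74 0.61 0.51] | 158 [0.44 0.3  0.2 ] | 160 [ 0.13 -0.   -0.11] | 162 [-0.17 -0.31 -0.42] | 164 [-0.48 -0.62 -0.73] | 166 [-0.79 -0.93 -1.04] | 168 [-1.09 -1.24 -1.35] | 170 [-1.4  -1.55 -1.66] | 172 [-1.71 -1.86 -1.98] | 174 [-2.02 -2.17 -2.29] | 
side [ -0.37995116 270.68951331] [ 0.1 -0.1  0.  -0.1  0.  -0.   0.  -0.1  0.1]
150 [1.55 1.39 1.28] | 152 [1.05 0.9  0.79] | 154 [0.55 0.41 0.31] | 156 [ 0.04 -0.09 -0.18] | 158 [-0.46 -0.58 -0.66] | 160 [-0.97 -1.07 -1.15] | 162 [-1.47 -1.57 -1.64] | 164 [-1.98 -2.06 -2.13] | 166 [-2.48 -2.56 -2.62] | 168 [-2.99 -3.06 -3.1 ] | 170 [-3.5  -3.56 -3.59] | 172 [-4.01 -4.05 -4.09] | 174 [-4.52 -4.55 -4.58] | 
[[ 92  92  90  84  80  79  77  77  77  82  96 100  96]
 [120  88  85  80  57  54  65  64  77  83  95  97  87]
 [131 123  96  79  47  59  62  61  62  64  83  81  86]
 [128 114 103  58  30  29  28  32  45  58  64  68  79]
 [147 106 100  43  34  33  29  28  29  29  29  42  7
[... 1353 characters left out ...]
72  52  52  57  63  69  82  94  94 106 144 196 224 224 221]
 [ 84  83  72  52  49  51  56  77  99 102  94  92 124 183 221 223 221]
 [ 84  83  73  54  53  59  70  76  80 107 143 175 201 214 221 222 221]
 [ 84  84  80  73  74  81  85  93 146 196 208 216 224 224 223 222 222]
 [ 84  84  87  87  87  88  89  98 167 220 222 221 223 223 223 223 222]
 [ 85  86  89  89  88  88  89 107 172 218 219 219 222 222 221 220 220]]
side tongue z=165.5: top front corners, bottom [[ 99.42417797  29.46101959]
 [104.4645252   27.54052755]
 [ 99.38390963  30.68244778]
 [104.41598206  28.75826087]] top [[299.80299668 197.4903831 ]
 [306.02749216 198.99253924]
 [299.67882464 198.2448959 ]
 [305.88594545 199.74448343]]
```

{"op": "move_arm", "data": {
  "motion": [
    [0, [0, -1, 0], [0, 0, 0]],
    [0, [0, -1, 0], [0, 0, 0]],
    [0, [0, -1, 0], [0, 0, 0]],
    [0, [0, -1, 0], [0, 0, 0]],
    [0, [0, -1, 0], [0, 0, 0]],
    [0, [0, -1, 0], [0, 0, 0]],
    [0, [0.6, -0.6, 0], [0, 0, 0]],
    [0, [0.6, 0, 0], [0, 0, 0]],
    [0, [0.6, 0, 0.5], [0, 0, 0]],
    [0, [0.2, 0, 0.6], [0, 0, 0]],
    [0, [0.2, 0, 0.6], [0, 0, 0]],
    [0, [0, 0, 0], [0, 0, 0]],
    [0, [0, 0, 0], [0, 0, 0]],
    [0, [0, 0, 0], [0, 0, 0]]
  ]
}}

```text
time_s: 12.38
ee_pos: [586.9, 20.5, 111.4]
ee_rot: [-180.0, -50.2, 13.7]
force: [-0.5, 0.1, -0.5]
gripper_width: 0.5
gripper_force: 0.0
```

```bash
cat > lip.py <<'E'
from lz import *
import sys
im=cv2.cvtColor(np.mean([grab_frame("side").astype(np.float32) for _ in range(2)],0).astype('uint8'),6).astype(float)
a,b=int(sys.argv[1]),int(sys.argv[2]);o=[]
for c in range(a,b,2):
    p=im[150:190,c];k=p.argmax();h=(p[k]+p[k+4])/2;j=k+np.argmax(p[k:]<h);o.append((c,150+j-1+(p[j-1]-h)/(p[j-1]-p[j])))
o=np.array(o);m=np.polyfit(o[:,0],o[:,1],1);print(m,(o[:,1]-np.polyval(m,o[:,0])).round(1))
from scipy.optimize import brentq
def f(z):
    y=80 if b<260 else 20;u=proj("side",W((-165,y,z)))[0];return u[1]-np.polyval(m,u[0])
print("lip z",brentq(f,60,230))
E
python3 st.py; python3 lip.py 235 248
```

```text
{'qpos': array([ -8.8,  16.5, 135.9, 138.6,  26.3, -66.5]), 'ee_pos': array([586.9,  20.5, 111.4]), 'ee_rot': array([-180. ,  -50.2,   13.7]), 'force': array([-0.5,  0.1, -0.5])} 12.3833
[[ 0.62  0.24  0.75]
 [ 0.15 -0.97  0.18]
 [ 0.77 -0.   -0.64]]
[ -0.4231575  278.83678044] [-0.1  0.  -0.  -0.2  0.4  0.5 -0.6]
lip z 164.33731722222416
```

{"op": "move_arm", "data": {
  "motion": [
    [0, [0, 0, 0.2], [0, 0, 0]],
    [0, [0, 0, 0.15], [0, 0, 0]],
    [0, [0, 0, 0.15], [0, 0, 0]],
    [0, [0, 0, 0], [0, 0, 0]],
    [0, [0, 0, 0], [0, 0, 0]]
  ]
}}

```text
time_s: 12.9
ee_pos: [586.2, 20.9, 123.3]
ee_rot: [-180.0, -50.0, 13.7]
force: [-3.9, -0.7, -2.7]
gripper_width: 0.4
gripper_force: 2.3
```

```bash
python3 lip.py 229 241;python3 lip.py 231 239
```

```text
[-4.64529238e-02  1.88203411e+02] [-1.1  0.3  1.1  0.4 -0.2 -0.6]
lip z 170.73991820158096
[-1.53322825e-01  2.13648312e+02] [-0.4  0.6  0.1 -0.2]
lip z 169.97082553697456
```

{"op": "move_arm", "data": {
  "motion": [
    [0, [0, 0, -0.6], [0, 0, 0]],
    [0, [0, 0, -0.6], [0, 0, 0]],
    [0, [-0.6, 0, -0.6], [0, 0, 0]],
    [0, [-0.7, 0, -0.4], [0, 0, 0]],
    [0, [-0.7, 0.6, 0], [0, 0, 0]],
    [0, [0, 1, 0], [0, 0, 0]],
    [0, [0, 1, 0], [0, 0, 0]],
    [0, [0, 1, 0], [0, 0, 0]],
    [0, [0, 1, 0], [0, 0, 0]],
    [0, [0, 1, 0], [0, 0, 0]],
    [0, [0, 1, 0], [0, 0, 0]],
    [0, [0, 0, 0], [0, 0, 0]],
    [0, [0, 0, 0], [0, 0, 0]]
  ]
}}

```text
time_s: 14.18
ee_pos: [539.0, 188.1, 71.1]
ee_rot: [-180.0, -50.5, 13.8]
force: [-0.7, 0.0, 0.2]
gripper_width: 0.5
gripper_force: 0.0
```

```bash
python3 st.py; python3 lip.py 235 268; python3 - <<'E'
from lz import *
t=np.mean([grab_frame("top").astype(float) for _ in range(2)],0).astype('uint8');cv2.imwrite("pics/t3.png",t);g=cv2.cvtColor(t,6).astype(float);o=[]
for c in range(248,294,4):
    p=g[180:206,c];k=p.argmax();h=(p[k]+p[k+4])/2;j=k+np.argmax(p[k:]<h);o.append((c,180+j-1+(p[j-1]-h)/(p[j-1]-p[j])))
o=np.array(o);m=np.polyfit(o[:,0],o[:,1],1);print(m,(o[:,1]-np.polyval(m,o[:,0])).round(1))
for z in range(160,184,2):
    u=proj("top",W((-165,0,z)))[0];print(z,round(u[1]-np.polyval(m,u[0]),2),end=' ')
E
```

```text
{'qpos': array([ 21.6,  21.5, 141.6, 190.7,  33.8, -94. ]), 'ee_pos': array([539. , 188.1,  71.1]), 'ee_rot': array([-180. ,  -50.5,   13.8]), 'force': array([-0.7,  0. ,  0.2])} 14.1833
[[ 0.62  0.24  0.75]
 [ 0.15 -0.97  0.19]
 [ 0.77 -0.   -0.64]]
[ -0.38090266 271.40974243] [ 0.   0.1  0.1  0.  -0.2  0.1 -0.1  0.  -0.1 -0.2 -0.   0.  -0.  -0.1
  0.1  0.   0.1]
lip z 153.84390752130895
[  0.24613686 128.09851398] [ 0.2  0.2 -0.6  0.2  0.1  0.2  0.2 -0.5 -0.5  0.2  0.2  0.2]
160 -0.51 162 -0.82 164 -1.13 166 -1.44 168 -1.75 170 -2.06 172 -2.37 174 -2.68 176 -2.99 178 -3.3 180 -3.62 182 -3.93
```

{"op": "move_arm", "data": {
  "motion": [
    [0, [-0.36, -0.7, 0.36], [0, 0, 0]],
    [0, [0, -1, 0.5], [0, 0, 0]],
    [0, [0, -1, 0.5], [0, 0, 0]],
    [0, [0, -1, 0], [0, 0, 0]],
    [0, [0, -1, 0], [0, 0, 0]],
    [0, [0, -1, 0], [0, 0, 0]],
    [0, [0, -1, 0], [0, 0, 0]],
    [0, [0.5, 0, 0], [0, 0, 0]],
    [0, [0.6, 0, 0], [0, 0, 0]],
    [0, [0.6, 0, 0], [0, 0, 0]],
    [0, [0, 0, 0.3], [0, 0, 0]],
    [0, [0, 0, 0.3], [0, 0, 0]],
    [0, [0, 0, 0.3], [0, 0, 0]],
    [0, [0, 0, 0.18], [0, 0, 0]],
    [0, [0, 0, 0], [0, 0, 0]],
    [0, [0, 0, 0], [0, 0, 0]]
  ]
}}

```text
time_s: 15.72
ee_pos: [569.7, 17.1, 129.6]
ee_rot: [180.0, -50.1, 13.6]
force: [-2.4, -1.2, -1.8]
gripper_width: 0.6
gripper_force: 1.4
```

{"op": "move_arm", "data": {
  "motion": [
    [0, [-0.4, 0, -0.05], [0, 0, 0]],
    [0, [-0.7, 0, -0.1], [0, 0, 0]],
    [0, [-0.7, 0, -0.3], [0, 0, 0]],
    [0, [0, 1, -0.5], [0, 0, 0]],
    [0, [0, 1, -0.5], [0, 0, 0]],
    [0, [0, 1, -0.5], [0, 0, 0]],
    [0, [0, 1, 0], [0, 0, 0]],
    [0, [0, 1, 0], [0, 0, 0]],
    [0, [0, 1, 0], [0, 0, 0]],
    [0, [0, 0.5, 0], [0, 0, 0]],
    [0, [0, 0, 0], [0, 0, 0]]
  ]
}}

```text
time_s: 16.63
ee_pos: [526.6, 181.9, 83.3]
ee_rot: [180.0, -50.4, 13.9]
force: [0.0, 0.0, 0.1]
gripper_width: 0.4
gripper_force: 0.0
```

```bash
cat > top.py <<'E'
from lz import *
from scipy.optimize import brentq
t=np.mean([grab_frame("top").astype(float) for _ in range(2)],0).astype('uint8');cv2.imwrite("pics/t4.png",t);g=cv2.cvtColor(t,6).astype(float);o=[]
for c in range(248,294,2):
    p=g[174:206,c];k=p.argmax();h=(p[k]+p[k+4])/2;j=k+np.argmax(p[k:]<h);o.append((c,174+j-1+(p[j-1]-h)/(p[j-1]-p[j])))
o=np.array(o);m=np.polyfit(o[:,0],o[:,1],1);print(m,(o[:,1]-np.polyval(m,o[:,0])).round(1))
def f(z):
    u=proj("top",W((-165,0,z)))[0];return u[1]-np.polyval(m,u[0])
print("top lip",brentq(f,60,230))
E
python3 lip.py 235 268; python3 top.py; python3 -c "
import cv2;from workcell import *
s=grab_frame('side');cv2.imwrite('pics/s4.png',s);print(cv2.cvtColor(s,6)[148:164,270:290])"
```

```text
[ -0.37877022 268.99262615] [-0.2  0.1  0.  -0.1 -0.   0.1  0.1 -0.  -0.1  0.2  0.1 -0.  -0.1  0.
 -0.   0.  -0. ]
lip z 161.42050719985494
[  0.25493905 124.35079153] [-0.1  0.3 -0.1  0.3 -0.1  0.3 -0.2  0.3 -0.8  0.2 -0.6  0.2 -0.3  0.2
 -0.2  0.2  0.1  0.1  0.2  0.1  0.1  0.1 -0.3]
top lip 165.6015887609308
[[ 90  89  84  80  85  91  90  88  89  95  87  65 143 213 218 194 149 101
   88  86]
 [ 88  88  84  79  85  91  90  88  88  93 130 181 211 208 162 109  84  68
   66  67]
 [ 88  87  84  80  86  92  90  87  88  93 140 202 207 153  90  65  65  66
   67  66]
 [ 87  85  82  80  86  92  89  87  88  92 123 176 170  88  66  67  67  66
   66  66]
 [ 88  85  81  80  85  91  88  80  74  76  79  99  98  67  67  67  67  67
   66  66]
 [ 87  85  81  79  74  71  74  67  59  53  53  61  67  66  66  66  65  66
   66  66]
 [ 89  88  81  80  71  57  54  49  48  46  54  65  67  67  66  65  64  66
   66  67]
 [ 89  88  81  80  70  48  46  45  45  48  59  66  67  66  66  65  64  67
   66  67]
 [ 87  89  82  80  69  46  45  44  51  63  70  66  67  67  66  67  66  66
   66  66]
 [ 92  92  78  79  69  44  51  59  60  65  68  67  67  67  66  66  66  67
   66  67]
 [111 113 102  81  69  44  45  52  63  68  66  67  66  67  67  66  67  66
   67  66]
 [123 131 130 118  82  44  45  45  54  65  66  67  67  66  67  66  66  66
   67  66]
 [132 134 134 132 116  84  49  52  62  66  67  67  67  67  67  67  67  66
   66  66]
 [133 133 133 134 132 169 177  92  70  66  67  67  66  66  67  66  66  66
   66  66]
 [133 134 172 211 211 218 210 146  68  67  67  67  67  66  66  67  67  67
   66  66]
 [212 211 217 225 225 225 199 112  67  67  67  66  66  67  67  66  66  67
   67  66]]
```

```bash
python3 - <<'E'
from lz import *
sc=cv2.imread("pics/sc.png");a0=cv2.resize(sc[90:190,490:610],(400,300),interpolation=cv2.INTER_CUBIC)
t=cv2.imread("pics/t4.png");b0=cv2.resize(t[184:205,293:321],(400,300),interpolation=cv2.INTER_CUBIC)
def mk(n,z):
    X=[W((x,y,zz)) for x,y,zz in[(-125,-105,z+2.5),(-155,-105,z+2.5),(-155,-127,z+2.5),(-125,-127,z+2.5),(-125,-105,z+2.5),(-155,-105,z+2.5),(-155,-105,z-2.5),(-155,-127,z-2.5),(-155,-127,z+2.5)]]
    p=proj(n,X)+.5
    if n=="side": p=(p-[180,130])*[5.45,5.4545]; p=(p-[490,90])*[400/120,3]
    else: p=(p-[293,184])*[400/28,300/21]
    return np.round(p).astype(np.int32)
rows=[]
for n,im in(("side",a0),("top",b0)):
    o=im.copy()
    cv2.polylines(o,[mk(n,167.5 if n=="side" else 171)],False,(0,255,255),1)
    rows.append(cv2.hconcat([im,o]))
cv2.imwrite("pics/e.png",cv2.vconcat(rows))
E
```

```text
(no output)
```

View pics/e.png

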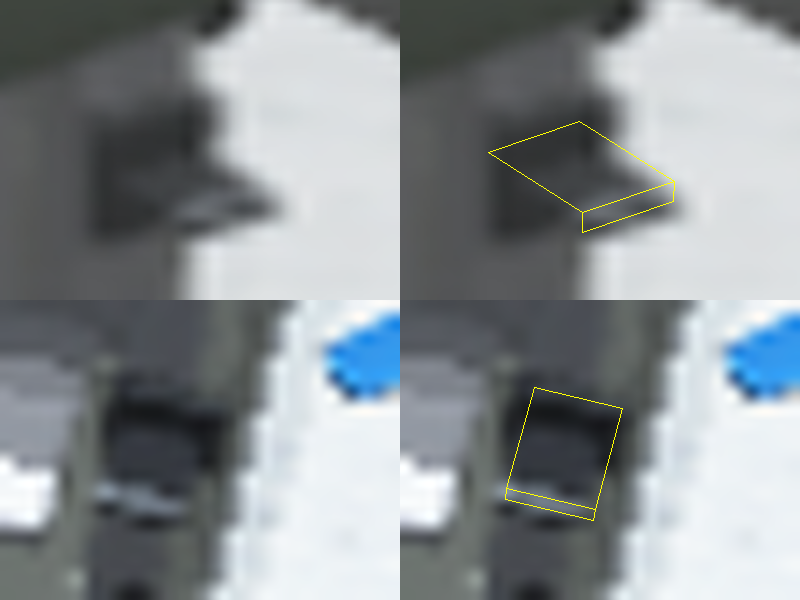

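The side picture shows the tongue's front face spanning about (185,218)–(275,205) in the top-left panel; the overlays differ by under half a pixel per view. The two views disagree by ~3 mm, so I'll gently probe the pointer from below with the same finger point.

{"op": "move_arm", "data": {
  "motion": [
    [0, [-0.25, -0.9, 0], [0, 0, 0]],
    [0, [0, -1, 0.1], [0, 0, 0]],
    [0, [0, -1, 0.1], [0, 0, 0]],
    [0, [0, -1, 0.1], [0, 0, 0]],
    [0, [0, -1, 0.1], [0, 0, 0]],
    [0, [0, -1, 0.1], [0, 0, 0]],
    [0, [0, -1, 0.1], [0, 0, 0]],
    [0, [0, -1, 0.1], [0, 0, 0]],
    [0, [0, -1, 0.1], [0, 0, 0]],
    [0, [0, -1, 0.1], [0, 0, 0]],
    [0, [0, -1, 0.1], [0, 0, 0]],
    [0, [0, -1, 0.1], [0, 0, 0]],
    [0, [0, -1, 0], [0, 0, 0]],
    [0, [0.5, 0, 0], [0, 0, 0]],
    [0, [0.6, 0, 0], [0, 0, 0]],
    [0, [0.65, 0, 0], [0, 0, 0]],
    [0, [0, 0, 0.3], [0, 0, 0]],
    [0, [0, 0, 0.3], [0, 0, 0]],
    [0, [0, 0, 0], [0, 0, 0]]
  ]
}}

```text
time_s: 18.47
ee_pos: [563.9, -143.2, 126.2]
ee_rot: [179.9, -50.3, 13.8]
force: [-0.3, 0.1, -0.2]
gripper_width: 0.8
gripper_force: 0.0
```

{"op": "move_arm", "data": {
  "motion": [
    [0, [0, 0, 0.1], [0, 0, 0]],
    [0, [0, 0, 0], [0, 0, 0]]
  ]
}}

```text
time_s: 18.63
ee_pos: [563.2, -142.9, 127.6]
ee_rot: [-180.0, -50.2, 13.7]
force: [-0.5, -0.5, -0.7]
gripper_width: 0.6
gripper_force: 0.0
```

{"op": "move_arm", "data": {
  "motion": [
    [0, [0, 0, 0.08], [0, 0, 0]],
    [0, [0, 0, 0], [0, 0, 0]]
  ]
}}

```text
time_s: 18.8
ee_pos: [563.4, -142.9, 129.5]
ee_rot: [-180.0, -50.2, 13.7]
force: [1.0, 0.3, 0.0]
gripper_width: 0.3
gripper_force: 0.0
```

{"op": "move_arm", "data": {
  "motion": [
    [0, [0, 0, 0.08], [0, 0, 0]],
    [0, [0, 0, 0], [0, 0, 0]]
  ]
}}

```text
time_s: 18.97
ee_pos: [563.6, -143.0, 131.7]
ee_rot: [-180.0, -50.2, 13.7]
force: [0.2, -0.3, 0.8]
gripper_width: 0.1
gripper_force: 0.0
```

{"op": "move_arm", "data": {
  "motion": [
    [0, [0, 0, 0.08], [0, 0, 0]],
    [0, [0, 0, 0], [0, 0, 0]]
  ]
}}

```text
time_s: 19.13
ee_pos: [563.6, -143.0, 133.9]
ee_rot: [-180.0, -50.2, 13.7]
force: [0.4, -0.7, -0.7]
gripper_width: 0.2
gripper_force: 0.0
```

{"op": "move_arm", "data": {
  "motion": [
    [0, [0, 0, 0.08], [0, 0, 0]],
    [0, [0, 0, 0], [0, 0, 0]]
  ]
}}

```text
time_s: 19.3
ee_pos: [563.7, -143.0, 135.9]
ee_rot: [180.0, -50.2, 13.7]
force: [-0.7, 0.5, 1.0]
gripper_width: 0.2
gripper_force: 0.0
```

{"op": "move_arm", "data": {
  "motion": [
    [0, [0, 0, 0.08], [0, 0, 0]],
    [0, [0, 0, 0], [0, 0, 0]]
  ]
}}

```text
time_s: 19.47
ee_pos: [563.6, -143.0, 137.9]
ee_rot: [180.0, -50.2, 13.8]
force: [0.7, -0.6, -0.5]
gripper_width: 0.7
gripper_force: 0.1
```

{"op": "move_arm", "data": {
  "motion": [
    [0, [0, 0, 0.08], [0, 0, 0]],
    [0, [0, 0, 0], [0, 0, 0]]
  ]
}}

```text
time_s: 19.63
ee_pos: [563.1, -143.0, 139.1]
ee_rot: [-180.0, -50.1, 13.7]
force: [-0.9, -0.4, -1.7]
gripper_width: 0.6
gripper_force: 0.9
```

{"op": "move_arm", "data": {
  "motion": [
    [0, [0, 0, 0.08], [0, 0, 0]],
    [0, [0, 0, 0], [0, 0, 0]]
  ]
}}

```text
time_s: 19.8
ee_pos: [562.4, -142.9, 140.1]
ee_rot: [-180.0, -50.0, 13.7]
force: [-0.6, -1.7, -6.6]
gripper_width: 0.3
gripper_force: 2.7
```

```bash
python3 - <<'E'
from workcell import *
import cv2
s=grab_frame("side");t=grab_frame("top")
cv2.imwrite("pics/f.png",cv2.hconcat([cv2.resize(s[130:200,230:300],(400,400),interpolation=cv2.INTER_CUBIC),cv2.resize(t[165:225,265:325],(400,400),interpolation=cv2.INTER_CUBIC)]))
E
```

```text
(no output)
```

View pics/f.png

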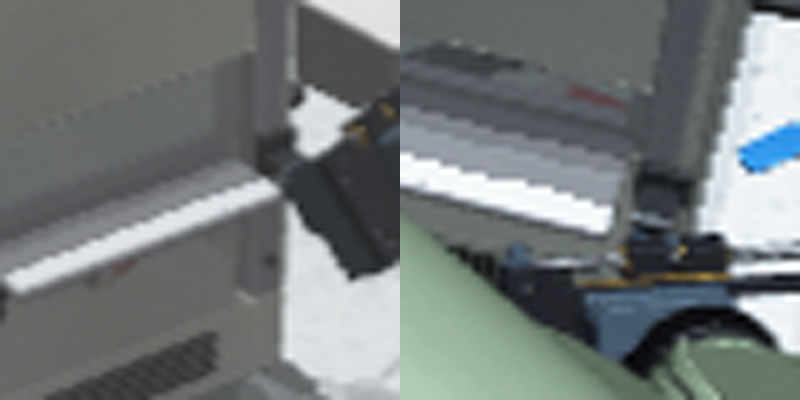

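The finger touches the pointer's underside at TCP z≈138.7 (side panel: gripper at the tongue (280,165); lip's right bottom corner (280,190)). To cut out the depth uncertainty I'll touch the flat tops of the tongue and of the lip.

{"op": "move_arm", "data": {
  "motion": [
    [0, [-0.6, 0, -0.1], [0, 0, 0]],
    [0, [-0.6, 0, 0], [0, 0, 0]],
    [0, [-0.6, 0, 0], [0, 0, 0]],
    [0, [0, 0, 0.7], [0, 0, 0]],
    [0, [0, 0, 0.7], [0, 0, 0]],
    [0, [0, 0, 0.7], [0, 0, 0]],
    [0, [0, 0, 0.7], [0, 0, 0]],
    [0, [0.6, 0, 0], [0, 0, 0]],
    [0, [0.6, 0, 0], [0, 0, 0]],
    [0, [0.6, 0, 0], [0, 0, 0]],
    [0, [0.6, 0, 0], [0, 0, 0]],
    [0, [0, 0, 0], [0, 0, 0]],
    [0, [0, 0, 0], [0, 0, 0]]
  ]
}}

```text
time_s: 20.98
ee_pos: [579.6, -142.4, 209.1]
ee_rot: [-179.9, -50.3, 13.8]
force: [-0.1, -0.1, -0.3]
gripper_width: 0.7
gripper_force: 0.2
```

```bash
python3 st.py
```

```text
{'qpos': array([-33.5,   9.4, 123.1,  78.1,  35.3, -20.2]), 'ee_pos': array([ 579.6, -142.4,  209.1]), 'ee_rot': array([-179.9,  -50.3,   13.8]), 'force': array([-0.1, -0.1, -0.3])} 20.9833
[[ 0.62  0.24  0.75]
 [ 0.15 -0.97  0.18]
 [ 0.77 -0.   -0.64]]
```

{"op": "move_arm", "data": {
  "motion": [
    [0, [0, 0, -0.28], [0, 0, 0]],
    [0, [0, 0, -0.28], [0, 0, 0]],
    [0, [0, 0, 0], [0, 0, 0]]
  ]
}}

```text
time_s: 21.23
ee_pos: [578.4, -142.4, 193.6]
ee_rot: [-179.8, -50.1, 13.6]
force: [0.5, 0.4, -0.9]
gripper_width: 0.3
gripper_force: 0.0
```

{"op": "move_arm", "data": {
  "motion": [
    [0, [0, 0, -0.1], [0, 0, 0]],
    [0, [0, 0, 0], [0, 0, 0]]
  ]
}}

```text
time_s: 21.4
ee_pos: [578.7, -142.9, 192.3]
ee_rot: [-179.9, -50.2, 13.7]
force: [0.2, -0.5, -0.3]
gripper_width: 0.2
gripper_force: 0.0
```

{"op": "move_arm", "data": {
  "motion": [
    [0, [0, 0, -0.1], [0, 0, 0]],
    [0, [0, 0, 0], [0, 0, 0]]
  ]
}}

```text
time_s: 21.57
ee_pos: [578.6, -142.9, 189.9]
ee_rot: [-180.0, -50.2, 13.7]
force: [0.0, -0.2, -0.6]
gripper_width: 0.1
gripper_force: 0.0
```

{"op": "move_arm", "data": {
  "motion": [
    [0, [0, 0, -0.1], [0, 0, 0]],
    [0, [0, 0, 0], [0, 0, 0]]
  ]
}}

```text
time_s: 21.73
ee_pos: [578.4, -142.9, 187.3]
ee_rot: [-180.0, -50.2, 13.7]
force: [0.0, 0.2, 0.0]
gripper_width: 0.6
gripper_force: 0.0
```

{"op": "move_arm", "data": {
  "motion": [
    [0, [0, 0, -0.1], [0, 0, 0]],
    [0, [0, 0, 0], [0, 0, 0]]
  ]
}}

```text
time_s: 21.9
ee_pos: [578.4, -142.9, 184.6]
ee_rot: [-180.0, -50.2, 13.7]
force: [0.4, -0.8, 0.1]
gripper_width: 0.6
gripper_force: 0.0
```

{"op": "move_arm", "data": {
  "motion": [
    [0, [0, 0, -0.1], [0, 0, 0]],
    [0, [0, 0, 0], [0, 0, 0]]
  ]
}}

```text
time_s: 22.07
ee_pos: [578.8, -143.0, 182.7]
ee_rot: [-180.0, -50.3, 13.7]
force: [-0.3, -0.1, 1.0]
gripper_width: 1.0
gripper_force: 0.8
```

{"op": "move_arm", "data": {
  "motion": [
    [0, [0, 0, -0.1], [0, 0, 0]],
    [0, [0, 0, 0], [0, 0, 0]]
  ]
}}

```text
time_s: 22.23
ee_pos: [579.2, -143.0, 182.0]
ee_rot: [180.0, -50.4, 13.8]
force: [-6.1, 0.1, 10.3]
gripper_width: 0.4
gripper_force: 5.2
```

{"op": "move_arm", "data": {
  "motion": [
    [0, [0, 0, -0.1], [0, 0, 0]],
    [0, [0, 0, 0], [0, 0, 0]]
  ]
}}

```text
time_s: 22.4
ee_pos: [579.9, -143.0, 181.7]
ee_rot: [179.9, -50.7, 13.8]
force: [-10.8, -0.5, 19.1]
gripper_width: 0.8
gripper_force: 10.1
```

{"op": "move_arm", "data": {
  "motion": [
    [0, [0, 0, -0.1], [0, 0, 0]],
    [0, [0, 0, 0], [0, 0, 0]]
  ]
}}

```text
time_s: 22.57
ee_pos: [580.3, -143.0, 181.4]
ee_rot: [179.8, -50.9, 13.9]
force: [-20.6, -1.2, 28.9]
gripper_width: 0.4
gripper_force: 16.3
```

{"op": "move_arm", "data": {
  "motion": [
    [0, [0, 0, 0.6], [0, 0, 0]],
    [0, [0, 0, 0.6], [0, 0, 0]],
    [0, [0, 1, 0], [0, 0, 0]],
    [0, [0, 1, 0], [0, 0, 0]],
    [0, [0, 1, 0], [0, 0, 0]],
    [0, [0.2, 1, 0], [0, 0, 0]],
    [0, [0, 0, -0.3], [0, 0, 0]],
    [0, [0, 0, 0], [0, 0, 0]],
    [0, [0, 0, 0], [0, 0, 0]]
  ]
}}

```text
time_s: 23.32
ee_pos: [583.3, -42.6, 197.0]
ee_rot: [-179.9, -50.2, 13.7]
force: [0.3, 0.5, -0.7]
gripper_width: 0.3
gripper_force: 0.0
```

{"op": "move_arm", "data": {
  "motion": [
    [0, [0, 0, -0.12], [0, 0, 0]],
    [0, [0, 0, -0.12], [0, 0, 0]],
    [0, [0, 0, 0], [0, 0, 0]]
  ]
}}

```text
time_s: 23.57
ee_pos: [583.3, -43.8, 190.8]
ee_rot: [-179.9, -50.2, 13.6]
force: [0.0, 0.2, -0.4]
gripper_width: 0.6
gripper_force: 0.0
```

{"op": "move_arm", "data": {
  "motion": [
    [0, [0, 0, -0.06], [0, 0, 0]],
    [0, [0, 0, 0], [0, 0, 0]]
  ]
}}

```text
time_s: 23.73
ee_pos: [583.4, -43.5, 189.7]
ee_rot: [-180.0, -50.2, 13.7]
force: [-0.3, -0.5, -0.3]
gripper_width: 0.4
gripper_force: 0.0
```

{"op": "move_arm", "data": {
  "motion": [
    [0, [0, 0, -0.06], [0, 0, 0]],
    [0, [0, 0, 0], [0, 0, 0]]
  ]
}}

```text
time_s: 23.9
ee_pos: [583.5, -43.1, 188.3]
ee_rot: [-180.0, -50.2, 13.7]
force: [0.3, 0.4, -0.4]
gripper_width: 0.1
gripper_force: 0.0
```

{"op": "move_arm", "data": {
  "motion": [
    [0, [0, 0, -0.06], [0, 0, 0]],
    [0, [0, 0, 0], [0, 0, 0]]
  ]
}}

```text
time_s: 24.07
ee_pos: [583.4, -43.0, 186.8]
ee_rot: [-180.0, -50.2, 13.7]
force: [0.1, -0.1, -0.6]
gripper_width: 0.6
gripper_force: 0.0
```

{"op": "move_arm", "data": {
  "motion": [
    [0, [0, 0, -0.06], [0, 0, 0]],
    [0, [0, 0, 0], [0, 0, 0]]
  ]
}}

```text
time_s: 24.23
ee_pos: [583.4, -42.9, 185.3]
ee_rot: [-180.0, -50.2, 13.7]
force: [0.1, 0.7, 0.6]
gripper_width: 0.6
gripper_force: 0.0
```

{"op": "move_arm", "data": {
  "motion": [
    [0, [0, 0, -0.06], [0, 0, 0]],
    [0, [0, 0, 0], [0, 0, 0]]
  ]
}}

```text
time_s: 24.4
ee_pos: [583.4, -42.9, 183.7]
ee_rot: [-180.0, -50.2, 13.7]
force: [0.4, 0.0, 0.6]
gripper_width: 0.8
gripper_force: 0.0
```

{"op": "move_arm", "data": {
  "motion": [
    [0, [0, 0, -0.06], [0, 0, 0]],
    [0, [0, 0, 0], [0, 0, 0]]
  ]
}}

```text
time_s: 24.57
ee_pos: [583.4, -42.9, 182.2]
ee_rot: [-180.0, -50.2, 13.7]
force: [-0.4, 0.0, -0.3]
gripper_width: 0.3
gripper_force: 0.0
```

{"op": "move_arm", "data": {
  "motion": [
    [0, [0, 0, -0.06], [0, 0, 0]],
    [0, [0, 0, 0], [0, 0, 0]]
  ]
}}

```text
time_s: 24.73
ee_pos: [583.4, -42.9, 180.7]
ee_rot: [-180.0, -50.2, 13.7]
force: [0.1, -0.2, 0.1]
gripper_width: 0.5
gripper_force: 0.0
```

{"op": "move_arm", "data": {
  "motion": [
    [0, [0, 0, -0.06], [0, 0, 0]],
    [0, [0, 0, 0], [0, 0, 0]]
  ]
}}

```text
time_s: 24.9
ee_pos: [583.7, -42.9, 179.9]
ee_rot: [-180.0, -50.3, 13.7]
force: [-1.8, 0.2, 3.0]
gripper_width: 0.4
gripper_force: 1.2
```

{"op": "move_arm", "data": {
  "motion": [
    [0, [0, 0, -0.06], [0, 0, 0]],
    [0, [0, 0, 0], [0, 0, 0]]
  ]
}}

```text
time_s: 25.07
ee_pos: [583.7, -42.9, 178.5]
ee_rot: [-180.0, -50.3, 13.7]
force: [-1.8, -0.2, 3.2]
gripper_width: 0.5
gripper_force: 1.9
```

{"op": "move_arm", "data": {
  "motion": [
    [0, [0, 0, -0.06], [0, 0, 0]],
    [0, [0, 0, 0], [0, 0, 0]]
  ]
}}

```text
time_s: 25.23
ee_pos: [583.7, -42.9, 176.8]
ee_rot: [-180.0, -50.3, 13.7]
force: [-1.9, -0.9, 2.8]
gripper_width: 0.8
gripper_force: 2.0
```

```bash
python3 lip.py 231 246
```

```text
[ -0.28778567 247.84028315] [-1.2  0.6  0.5  0.4  0.3  0.  -0.2 -0.4]
lip z 160.4012499353501
```

{"op": "move_arm", "data": {
  "motion": [
    [0, [0, 0, 0.5], [0, 0, 0]],
    [0, [-0.95, 0, 0], [0, 0, 0]],
    [0, [-0.95, 0, 0], [0, 0, 0]],
    [0, [-0.95, 0, 0], [0, 0, 0]],
    [0, [0, 0.6, -0.8], [0, 0, 0]],
    [0, [0, 0.6, -0.8], [0, 0, 0]],
    [0, [0, 0.6, -0.8], [0, 0, 0]],
    [0, [0, 0.6, -0.7], [0, 0, 0]],
    [0, [0.7, 0, 0], [0, 0, 0]],
    [0, [0.8, 0, 0], [0, 0, 0]],
    [0, [0.8, 0, 0], [0, 0, 0]],
    [0, [0, 0, 0.3], [0, 0, 0]],
    [0, [0, 0, 0.3], [0, 0, 0]],
    [0, [0, 0, 0.3], [0, 0, 0]],
    [0, [0, 0, 0.16], [0, 0, 0]],
    [0, [0, 0, 0], [0, 0, 0]],
    [0, [0, 0, 0], [0, 0, 0]]
  ]
}}

```text
time_s: 26.75
ee_pos: [568.6, 13.0, 142.7]
ee_rot: [-179.8, -50.1, 13.7]
force: [-5.2, -1.1, -2.4]
gripper_width: 0.5
gripper_force: 2.3
```

{"op": "move_arm", "data": {
  "motion": [
    [0, [-0.4, 0, -0.05], [0, 0, 0]],
    [0, [-0.9, 0, -0.1], [0, 0, 0]],
    [0, [-1, 0, 0], [0, 0, 0]],
    [0, [0, -0.7, 0.9], [0, 0, 0]],
    [0, [0, -0.75, 0.9], [0, 0, 0]],
    [0, [0, -0.75, 0.85], [0, 0, 0]],
    [0, [0.9, 0, 0], [0, 0, 0]],
    [0, [1, 0, 0], [0, 0, 0]],
    [0, [1, 0, 0], [0, 0, 0]],
    [0, [0, 0, -0.15], [0, 0, 0]],
    [0, [0, 0, -0.15], [0, 0, 0]],
    [0, [0, 0, 0], [0, 0, 0]]
  ]
}}

```text
time_s: 27.75
ee_pos: [588.8, -25.9, 185.7]
ee_rot: [-179.4, -50.9, 13.6]
force: [2.7, -0.2, 3.9]
gripper_width: 0.6
gripper_force: 2.1
```

{"op": "move_arm", "data": {
  "motion": [
    [0, [0, 0, -0.05], [0, 0, 0]],
    [0, [0, 0, 0], [0, 0, 0]]
  ]
}}

```text
time_s: 27.92
ee_pos: [587.7, -25.9, 184.1]
ee_rot: [-179.4, -50.8, 13.6]
force: [2.5, 1.0, 4.1]
gripper_width: 0.1
gripper_force: 2.2
```

{"op": "move_arm", "data": {
  "motion": [
    [0, [0, 0, 0.3], [0, 0, 0]],
    [0, [0, 0, 0.3], [0, 0, 0]],
    [0, [-0.7, 0, 0], [0, 0, 0]],
    [0, [-0.7, 0, 0], [0, 0, 0]],
    [0, [-0.7, 0, 0], [0, 0, 0]],
    [0, [-0.7, 0, 0], [0, 0, 0]],
    [0, [0, 0.3, -0.6], [0, 0, 0]],
    [0, [0, 0.3, -0.6], [0, 0, 0]],
    [0, [0, 0.3, -0.6], [0, 0, 0]],
    [0, [0, 0.3, -0.6], [0, 0, 0]],
    [0, [0, 0.3, -0.6], [0, 0, 0]],
    [0, [0, 0, 0], [0, 0, 0]]
  ]
}}

```text
time_s: 28.92
ee_pos: [513.4, 12.8, 118.4]
ee_rot: [-179.1, -50.1, 13.4]
force: [-0.7, 0.8, -0.5]
gripper_width: 0.3
gripper_force: 0.0
```

{"op": "move_arm", "data": {
  "motion": [
    [0, [0.7, 0.05, 0], [0, 0, 0]],
    [0, [0.8, 0.05, 0], [0, 0, 0]],
    [0, [0.72, 0, 0], [0, 0, 0]],
    [0, [0, 0, 0.3], [0, 0, 0]],
    [0, [0, 0, 0.3], [0, 0, 0]],
    [0, [0, 0, 0.33], [0, 0, 0]],
    [0, [0, 0, 0], [0, 0, 0]],
    [0, [0, 0, 0], [0, 0, 0]]
  ]
}}

```text
time_s: 29.58
ee_pos: [570.7, 13.7, 145.2]
ee_rot: [-179.5, -50.5, 13.6]
force: [-4.7, -0.1, -1.4]
gripper_width: 0.3
gripper_force: 2.0
```

{"op": "move_arm", "data": {
  "motion": [
    [0, [-0.4, 0, -0.05], [0, 0, 0]],
    [0, [-0.7, 0, -0.1], [0, 0, 0]],
    [0, [-0.8, 0, -0.4], [0, 0, 0]],
    [0, [-0.2, 0.5, -0.6], [0, 0, 0]],
    [0, [0, 0.8, -0.6], [0, 0, 0]],
    [0, [0, 1, -0.5], [0, 0, 0]],
    [0, [0, 1, 0], [0, 0, 0]],
    [0, [0, 1, 0], [0, 0, 0]],
    [0, [0, 1, 0], [0, 0, 0]],
    [0, [0, 1, 0], [0, 0, 0]],
    [0, [0, 0, 0], [0, 0, 0]]
  ]
}}

```text
time_s: 30.5
ee_pos: [520.7, 175.7, 90.9]
ee_rot: [-179.5, -50.9, 13.9]
force: [0.6, -0.7, -0.1]
gripper_width: 0.2
gripper_force: 0.0
```

```bash
python3 lip.py 235 268; python3 top.py
```

```text
[ -0.37514924 263.92336937] [-0.  -0.1  0.1  0.1 -0.  -0.1  0.1  0.1 -0.1 -0.2 -0.2  0.   0.  -0.1
  0.1  0.1  0. ]
lip z 178.03050685231995
[  0.25948039 120.25309643] [-0.1 -0.3  0.7 -0.2 -0.2  0.3 -0.2  0.2 -0.3  0.2 -0.3  0.1 -0.3  0.5
 -0.4  0.2  0.5 -0.9  0.4  0.2 -0.5 -0.   0.3]
top lip 183.9907020869514
```

```bash
python3 - <<'E'
from lz import *
sc=cv2.imread("pics/sc.png");a0=cv2.resize(sc[90:190,470:590],(400,300),interpolation=cv2.INTER_CUBIC)
t=cv2.imread("pics/t4.png");b0=cv2.resize(t[178:208,283:323],(400,300),interpolation=cv2.INTER_CUBIC)
def tr(n,p):
    p=np.array(p)+.5
    if n=="side": p=(p-[180,130])*[5.45,5.4545]; p=(p-[470,90])*[400/120,3]
    else: p=(p-[283,178])*10
    return np.round(p).astype(np.int32)
rows=[]
for n,im,zs in(("side",a0,(173.4,165)),("top",b0,(179,171))):
    o=im.copy()
    for z,c in zip(zs,((0,255,255),(0,0,255))):
        f=[W((-155,y,z)) for y in(-105,-127)];g=[W((-125,y,z)) for y in(-127,-105)]
        cv2.polylines(o,[tr(n,proj(n,f+g))],True,c,1)
    rows.append(cv2.hconcat([im,o]))
cv2.imwrite("pics/g.png",cv2.vconcat(rows))
E
```

```text
(no output)
```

View pics/g.png

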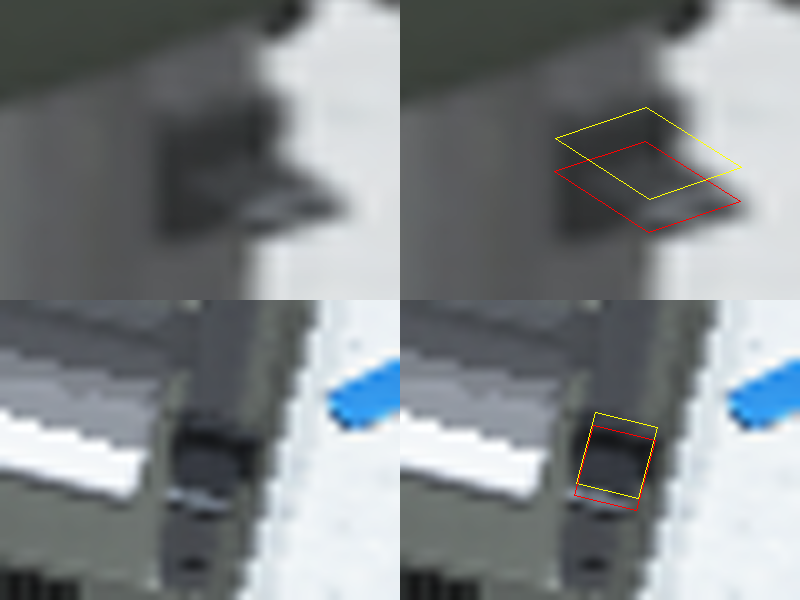

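The overlays (side tongue tip ≈(742,205), top tongue face ≈(600,500)) suggest the lip must now come down. Touch and image disagree, so I'll re-touch the tongue more carefully.

{"op": "move_arm", "data": {
  "motion": [
    [0, [0, -1, 0.1], [0, 0, 0]],
    [0, [0, -1, 0.1], [0, 0, 0]],
    [0, [0, -1, 0.1], [0, 0, 0]],
    [0, [0, -1, 0.1], [0, 0, 0]],
    [0, [0, -1, 0.1], [0, 0, 0]],
    [0, [0, -1, 0.1], [0, 0, 0]],
    [0, [0, -1, 0.1], [0, 0, 0]],
    [0, [0, -1, 0.1], [0, 0, 0]],
    [0, [0, -1, 0.1], [0, 0, 0]],
    [0, [0, -1, 0.1], [0, 0, 0]],
    [0, [0, -1, 0.1], [0, 0, 0]],
    [0, [0, -1, 0.1], [0, 0, 0]],
    [0, [0, -0.6, 0.7], [0, 0, 0]],
    [0, [0, 0, 0.7], [0, 0, 0]],
    [0, [0, 0, 0.7], [0, 0, 0]],
    [0, [0, 0, 0.7], [0, 0, 0]],
    [0, [0, 0, 0.7], [0, 0, 0]],
    [0, [0, 0, 0], [0, 0, 0]]
  ]
}}

```text
time_s: 32.2
ee_pos: [520.1, -145.9, 210.6]
ee_rot: [-179.8, -50.9, 13.7]
force: [-0.2, -0.4, -0.4]
gripper_width: 0.3
gripper_force: 0.0
```

{"op": "move_arm", "data": {
  "motion": [
    [0, [0.6, 0.1, 0], [0, 0, 0]],
    [0, [0.6, 0, 0], [0, 0, 0]],
    [0, [0.6, 0, 0], [0, 0, 0]],
    [0, [0.56, 0, -0.2], [0, 0, 0]],
    [0, [0, 0, -0.4], [0, 0, 0]],
    [0, [0, 0, -0.36], [0, 0, 0]],
    [0, [0, 0, 0], [0, 0, 0]]
  ]
}}

```text
time_s: 32.78
ee_pos: [579.6, -141.2, 182.4]
ee_rot: [-179.2, -50.7, 13.4]
force: [-2.4, -0.8, 5.1]
gripper_width: 0.2
gripper_force: 2.6
```

{"op": "move_arm", "data": {
  "motion": [
    [0, [0, 0, -0.06], [0, 0, 0]],
    [0, [0, 0, 0], [0, 0, 0]]
  ]
}}

```text
time_s: 32.95
ee_pos: [579.7, -141.2, 182.2]
ee_rot: [-179.4, -50.8, 13.5]
force: [-4.5, 0.4, 7.7]
gripper_width: 0.4
gripper_force: 4.3
```

{"op": "move_arm", "data": {
  "motion": [
    [0, [0, 0, -0.04], [0, 0, 0]],
    [0, [0, 0, 0], [0, 0, 0]]
  ]
}}

```text
time_s: 33.12
ee_pos: [579.8, -141.2, 182.0]
ee_rot: [-179.4, -50.9, 13.6]
force: [-6.6, -0.2, 11.7]
gripper_width: 0.4
gripper_force: 6.1
```

{"op": "move_arm", "data": {
  "motion": [
    [0, [0, 0, -0.04], [0, 0, 0]],
    [0, [0, 0, 0], [0, 0, 0]]
  ]
}}

```text
time_s: 33.28
ee_pos: [579.9, -141.2, 181.8]
ee_rot: [-179.4, -51.0, 13.6]
force: [-11.8, -0.0, 15.5]
gripper_width: 0.2
gripper_force: 8.2
```

{"op": "move_arm", "data": {
  "motion": [
    [0, [0, 0, 0.3], [0, 0, 0]],
    [0, [-0.35, 0, 0], [0, 0, 0]],
    [0, [0, 0, 0], [0, 0, 0]]
  ]
}}

```text
time_s: 33.53
ee_pos: [568.9, -140.9, 186.0]
ee_rot: [-179.4, -50.6, 13.5]
force: [-0.3, -0.2, -0.6]
gripper_width: 0.5
gripper_force: 0.0
```

{"op": "move_arm", "data": {
  "motion": [
    [0, [0, 0, -0.15], [0, 0, 0]],
    [0, [0, 0, 0], [0, 0, 0]]
  ]
}}

```text
time_s: 33.7
ee_pos: [569.6, -141.0, 181.8]
ee_rot: [-179.3, -50.6, 13.5]
force: [-1.4, -0.2, 0.3]
gripper_width: 0.4
gripper_force: 0.2
```

{"op": "move_arm", "data": {
  "motion": [
    [0, [0, 0, -0.08], [0, 0, 0]],
    [0, [0, 0, 0], [0, 0, 0]]
  ]
}}

```text
time_s: 33.87
ee_pos: [570.3, -141.0, 181.2]
ee_rot: [-179.4, -50.7, 13.5]
force: [-4.7, -0.4, 3.9]
gripper_width: 0.4
gripper_force: 2.9
```

{"op": "move_arm", "data": {
  "motion": [
    [0, [0, 0, -0.08], [0, 0, 0]],
    [0, [0, 0, 0], [0, 0, 0]]
  ]
}}

```text
time_s: 34.03
ee_pos: [570.6, -141.0, 180.7]
ee_rot: [-179.5, -50.8, 13.6]
force: [-9.5, -0.8, 11.1]
gripper_width: 0.5
gripper_force: 7.3
```

{"op": "move_arm", "data": {
  "motion": [
    [0, [0, 0, 0.5], [0, 0, 0]],
    [0, [0, 0, 0.5], [0, 0, 0]],
    [0, [0, 0, 0.4], [0, 0, 0]],
    [0, [0.1, 0.8, 0], [0, 0, 0]],
    [0, [0.1, 0.8, 0], [0, 0, 0]],
    [0, [0.1, 0.8, 0], [0, 0, 0]],
    [0, [0.1, 0.8, 0], [0, 0, 0]],
    [0, [0.1, 0.8, 0], [0, 0, 0]],
    [0, [0, 0, 0], [0, 0, 0]],
    [0, [0, 0, 0], [0, 0, 0]]
  ]
}}

```text
time_s: 34.87
ee_pos: [582.6, -40.1, 214.0]
ee_rot: [-179.4, -50.6, 13.7]
force: [-0.8, 0.1, -0.1]
gripper_width: 0.5
gripper_force: 0.0
```

{"op": "move_arm", "data": {
  "motion": [
    [0, [0, 0, -0.3], [0, 0, 0]],
    [0, [0, 0, -0.3], [0, 0, 0]],
    [0, [0, 0, 0], [0, 0, 0]]
  ]
}}

```text
time_s: 35.12
ee_pos: [582.2, -42.1, 197.7]
ee_rot: [-179.3, -50.5, 13.4]
force: [-0.7, -0.2, -0.9]
gripper_width: 0.2
gripper_force: 0.0
```

{"op": "move_arm", "data": {
  "motion": [
    [0, [0, 0, -0.08], [0, 0, 0]],
    [0, [0, 0, 0], [0, 0, 0]]
  ]
}}

```text
time_s: 35.28
ee_pos: [582.8, -41.9, 197.2]
ee_rot: [-179.4, -50.7, 13.5]
force: [0.3, 0.1, 0.9]
gripper_width: 0.4
gripper_force: 0.0
```

{"op": "move_arm", "data": {
  "motion": [
    [0, [0, 0, -0.08], [0, 0, 0]],
    [0, [0, 0, 0], [0, 0, 0]]
  ]
}}

```text
time_s: 35.45
ee_pos: [583.2, -41.6, 196.1]
ee_rot: [-179.5, -50.7, 13.6]
force: [-1.0, -0.9, 1.9]
gripper_width: 0.2
gripper_force: 1.2
```

{"op": "move_arm", "data": {
  "motion": [
    [0, [0, 0, -0.1], [0, 0, 0]],
    [0, [0, 0, -0.06], [0, 0, 0]],
    [0, [0, 0, 0], [0, 0, 0]]
  ]
}}

```text
time_s: 35.7
ee_pos: [583.2, -41.4, 192.0]
ee_rot: [-179.5, -50.7, 13.6]
force: [0.3, -2.2, 3.2]
gripper_width: 0.1
gripper_force: 1.9
```

```bash
python3 - <<'E'
from kin import *
q=(25,15,140,195,35)
def w(x,z,y=0): c,s=np.cos(.1082),np.sin(.1082);return (544+c*x-s*y,282+s*x+c*y,z)
for az in(13.7,25):
  for n,x,z in(("pre",-95,28),("under",-56,28),("a",-56,100),("b",-31,127),("c",5,146),("back",-70,150),("tog0",-45,85),("tog",4,85),("up",-30,220),("hook0",40,225),("hook",38,178),("h45",-18,152),("end",-52,82),("lv",-80,120)):
    p=w(x,z);q,c=ik(p,az,-40,np.clip(q,LIM[:,0]+.2,LIM[:,1]-.2));print(n,np.round(p),q,round(float(c),1))
E
```

```text
pre [450. 272.  28.] [ 44.3  28.6 148.5 211.9  47.5] 0.0
under [488. 276.  28.] [ 40.   28.8 144.3 209.4  43.9] 0.0
a [488. 276. 100.] [ 40.   16.9 139.9 221.9  30.6] 0.0
b [513. 279. 127.] [ 37.7  14.4 135.5 227.7  24.9] 0.0
c [549. 283. 146.] [ 34.8  14.2 130.4 232.5  20.3] 0.0
back [474. 274. 150.] [ 41.5   9.1 137.3 239.6  24.5] 0.0
tog0 [499. 277.  85.] [ 39.   19.7 139.8 217.7  32.4] 0.0
tog [548. 282.  85.] [ 34.9  21.7 134.6 214.9  28.9] 0.0
up [514. 279. 220.] [ 36.9   4.6 129.7 256.   17.5] 40.0
hook0 [584. 286. 225.] [ 31.8   9.4 122.9 256.   13.6] 43.7
hook [582. 286. 178.] [ 32.5  13.1 124.6 247.3  15.6] 0.0
h45 [526. 280. 152.] [ 36.6  12.1 132.3 236.2  21. ] 0.0
end [492. 276.  82.] [ 39.6  19.8 140.8 217.5  33.4] 0.0
lv [464. 273. 120.] [ 42.6  12.8 140.7 229.7  29. ] 0.0
pre [450. 272.  28.] [ 34.9  26.5 149.  191.2  43.7] 33.2
under [488. 276.  28.] [ 31.1  28.7 146.5 186.6  45.2] 0.0
a [488. 276. 100.] [ 31.1  16.  141.9 189.9  28.1] 0.0
b [513. 279. 127.] [ 29.2  13.5 137.1 189.2  20.8] 0.0
c [549. 283. 146.] [ 27.   13.4 131.8 185.8  15.3] 0.0
back [474. 274. 150.] [ 32.2   7.8 139.2 198.6  17.7] 0.0
tog0 [499. 277.  85.] [ 30.2  18.9 141.7 187.9  30.8] 0.0
tog [548. 282.  85.] [ 27.1  21.1 136.1 183.4  27.2] 0.0
up [514. 279. 220.] [ 29.3   3.1 129.  238.8   4. ] 0.1
hook0 [584. 286. 225.] [ 25.4   8.6 123.4 188.2   4. ] 25.6
hook [582. 286. 178.] [ 25.3  12.3 125.8 181.5   8.1] 0.0
h45 [526. 280. 152.] [ 28.4  11.1 133.8 190.   15.1] 0.0
end [492. 276.  82.] [ 30.8  19.1 142.7 188.4  32. ] 0.0
lv [464. 273. 120.] [ 33.1  11.6 142.8 194.9  24.9] 0.0
```

{"op": "move_arm", "data": {
  "motion": [
    [0, [0, 0, 0.4], [0, 0, 0]],
    [0, [0, 0, 0.5], [0, 0, 0]],
    [0, [-0.7, 0, 0], [0, 0, 0]],
    [0, [-0.8, 0, 0], [0, 0, 0]],
    [0, [-0.9, 0, 0], [0, 0, 0]],
    [0, [-0.9, 0, 0], [0, 0, 0]],
    [0, [0, 0.3, -0.6], [0, 0, 0]],
    [0, [0, 0.3, -0.6], [0, 0, 0]],
    [0, [0, 0.3, -0.6], [0, 0, 0]],
    [0, [0, 0.3, -0.6], [0, 0, 0]],
    [0, [0, 0.5, -0.6], [0, 0, 0]],
    [0, [0, 0.6, -0.6], [0, 0, 0]],
    [0, [0, 0.8, 0], [0, 0, 0]],
    [0, [0, 0, 0], [0, 0, 0]]
  ]
}}

```text
time_s: 36.87
ee_pos: [498.5, 39.5, 121.9]
ee_rot: [-179.3, -50.4, 13.7]
force: [-0.7, 1.0, 0.0]
gripper_width: 0.4
gripper_force: 0.0
```

{"op": "move_arm", "data": {
  "motion": [
    [0, [-0.2, 0.95, -0.1], [0, 0, 0]],
    [0, [-0.2, 0.95, -0.1], [0, 0, 0]],
    [0, [-0.2, 0.95, -0.1], [0, 0, 0]],
    [0, [-0.2, 0.95, -0.1], [0, 0, 0]],
    [0, [-0.2, 0.95, -0.1], [0, 0, 0]],
    [0, [-0.2, 0.95, -0.1], [0, 0, 0]],
    [0, [-0.2, 0.95, -0.1], [0, 0, 0]],
    [0, [-0.3, 0.95, -0.1], [0, 0, 0]],
    [0, [0, 0.85, -0.8], [0, 0, 0]],
    [0, [0, 0.85, -0.8], [0, 0, 0]],
    [0, [0, 0.1, -0.7], [0, 0, 0]],
    [0, [0, 0, -0.6], [0, 0, 0]],
    [0, [0, 0, 0], [0, 0, 0]]
  ]
}}

```text
time_s: 37.95
ee_pos: [457.0, 271.6, 28.3]
ee_rot: [-179.6, -50.4, 13.8]
force: [0.6, -0.2, 0.5]
gripper_width: 0.8
gripper_force: 0.0
```

```bash
python3 st.py; python3 lip.py 240 262
```

```text
{'qpos': array([ 42.9,  28.6, 146.7, 210.7,  46.2, -92.8]), 'ee_pos': array([457. , 271.6,  28.3]), 'ee_rot': array([-179.6,  -50.4,   13.8]), 'force': array([ 0.6, -0.2,  0.5])} 37.95
[[ 0.62  0.24  0.75]
 [ 0.15 -0.97  0.19]
 [ 0.77 -0.   -0.64]]
[ -0.36288048 261.98555204] [-0.  -0.1  0.1 -0.1 -0.1  0.2  0.1  0.1 -0.1 -0.  -0.1]
lip z 173.47444573400475
```

{"op": "move_arm", "data": {
  "motion": [
    [0, [0.5, 0.05, 0], [0, 0, 0]],
    [0, [0.54, 0.05, 0], [0, 0, 0]],
    [0, [0, 0, 0], [0, 0, 0]],
    [0, [0, 0, 0.48], [0, 0, 0]],
    [0, [0, 0, 0.48], [0, 0, 0]],
    [0, [0, 0, 0.48], [0, 0, 0]],
    [0, [0, 0, 0.48], [0, 0, 0]],
    [0, [0, 0, 0.48], [0, 0, 0]],
    [0, [0, 0, 0.48], [0, 0, 0]],
    [0, [0, 0, 0], [0, 0, 0]]
  ]
}}

```text
time_s: 38.88
ee_pos: [484.2, 273.9, 107.1]
ee_rot: [-179.2, -51.0, 13.3]
force: [0.4, -0.1, 1.6]
gripper_width: 0.3
gripper_force: 0.0
```

{"op": "move_arm", "data": {
  "motion": [
    [0, [0.37, 0.06, 0.28], [0, 0, 0]],
    [0, [0.37, 0.06, 0.28], [0, 0, 0]],
    [0, [0.37, 0.06, 0.28], [0, 0, 0]],
    [0, [0.35, 0.04, 0.19], [0, 0, 0]],
    [0, [0.35, 0.04, 0.19], [0, 0, 0]],
    [0, [0.35, 0.04, 0.19], [0, 0, 0]],
    [0, [0, 0, 0], [0, 0, 0]],
    [0, [0, 0, 0], [0, 0, 0]]
  ]
}}

```text
time_s: 39.55
ee_pos: [537.5, 280.9, 138.7]
ee_rot: [-179.4, -50.7, 13.5]
force: [-0.4, -1.1, 0.5]
gripper_width: 0.2
gripper_force: 0.0
```

```bash
cat > sw.py <<'E'
from h import *
g=grab_frame("top");cv2.imwrite("pics/sw.png",g)
c,s=np.cos(.1082),np.sin(.1082);w=lambda x,y,z:[544+c*x-s*y,282+s*x+c*y,z]
def seg(th):
    return [w(40-r*np.cos(th),y,66+r*np.sin(th)) for r,y in((110,26),(110,-26),(80,-26))]
for d in(0,50,60,68,75): print(d,proj("top",seg(np.radians(d))).round(1).tolist(),proj("side",seg(np.radians(d))).round(1).tolist()[:2])
E
python3 sw.py; python3 -c "
import cv2;print(cv2.cvtColor(cv2.imread('pics/sw.png'),6)[176:214,174:200])"
```

```text
0 [[176.4, 216.0], [190.6, 216.9], [191.8, 209.8]] [[195.1, 250.2], [207.9, 241.8]]
50 [[174.6, 194.6], [189.3, 195.5], [190.9, 194.3]] [[184.4, 222.9], [197.6, 214.9]]
60 [[174.9, 189.2], [189.6, 190.0], [191.1, 190.4]] [[180.7, 217.7], [193.9, 209.9]]
68 [[175.2, 184.8], [189.9, 185.7], [191.3, 187.3]] [[177.5, 213.9], [190.8, 206.2]]
75 [[175.6, 181.2], [190.3, 182.0], [191.6, 184.7]] [[174.7, 211.0], [188.0, 203.4]]
[[243 243 243 235 176 158 158 160 156 155 173 172 162 171 189 177 185 149
  195 236 237 240 241 241 242 239]
 [231 229 242 235 175 158 158 160 159 160 160 160 162 162 162 163 163 149
  112 184 239 239 240 242 243 238]
 [243 241 241 234 164 160 159 159 161 159 160 162 162 162 163 163 164 145
   63 137 240 240 240 242 244 244]
 [225 237 241 234 168 158 158 159 160 159 160 161 161 162 162 163 168 158
   35  76 184 241 241 241 244 241]
 [241 242 234 190 161 159 160 160 160 159 160 160 161 162 162 162 167 158
   35  37  78 183 239 242 243 240]
 [238 241 236 201 164 158 158 160 161 159 159 160 162 161 162 161 167 159
   33  36  34 135 239 241 241 241]
 [239 239 235 206 182 
[... 2766 characters left out ...]
77 178 179
  181 181 183 184 186 188 190 190]
 [168 169 169 169 171 171 173 173 174 174 176 177 177 177 178 179 181 182
  183 185 186 188 190 190 193 196]
 [170 171 171 172 171 173 174 175 176 177 177 177 178 180 181 183 183 186
  189 189 191 191 194 195 197 199]
 [172 172 173 174 175 176 178 177 176 179 180 182 182 183 186 187 188 190
  191 194 195 197 199 201 203 203]
 [173 174 175 176 176 177 178 180 180 182 183 184 186 188 190 191 192 195
  196 198 200 202 203 203 204 205]
 [176 177 176 178 179 180 181 182 184 185 186 188 191 193 194 195 198 199
  201 202 203 205 204 204 206 205]
 [177 179 180 181 181 181 184 187 188 190 190 194 193 196 199 200 203 203
  203 204 204 206 204 205 204 203]]
```

{"op": "move_arm", "data": {
  "motion": [
    [0, [-0.67, -0.07, -0.15], [0, 0, 0]],
    [0, [-0.67, -0.07, -0.15], [0, 0, 0]],
    [0, [-0.67, -0.07, -0.15], [0, 0, 0]],
    [0, [0, 0, -0.42], [0, 0, 0]],
    [0, [0, 0, -0.42], [0, 0, 0]],
    [0, [0, 0, -0.42], [0, 0, 0]],
    [0, [0, 0, -0.42], [0, 0, 0]],
    [0, [0, 0, 0], [0, 0, 0]]
  ]
}}

```text
time_s: 40.27
ee_pos: [485.6, 275.4, 82.7]
ee_rot: [-179.6, -50.4, 13.8]
force: [0.1, 0.5, -1.4]
gripper_width: 0.3
gripper_force: 0.0
```

```bash
python3 st.py; python3 sw.py >/dev/null; python3 -c "
import cv2;print(cv2.cvtColor(cv2.imread('pics/sw.png'),6)[178:206:1,174:200:2])"
```

```text
{'qpos': array([  39.9,   19.6,  140.6,  217.3,   33.4, -105.1]), 'ee_pos': array([485.6, 275.4,  82.7]), 'ee_rot': array([-179.6,  -50.4,   13.8]), 'force': array([ 0.1,  0.5, -1.4])} 40.2667
[[ 0.62  0.24  0.75]
 [ 0.15 -0.97  0.19]
 [ 0.77 -0.   -0.64]]
[[243 242 163 159 159 160 162 162 163  62 240 240 244]
 [225 241 169 159 160 160 161 162 168  36 184 241 244]
 [241 234 156 140 143 159 162 162 167  35  78 239 243]
 [239 234 135 139 125 143 161 162 167  33  33 239 241]
 [231 132 141 150 143 143 160 161 173  28  52 240 241]
 [129 143 150 157 156 139 135 159 176  35  46 231 240]
 [143 151 156 161 165 114 170 169 130  35  52 239 240]
 [151 156 161 165 168 157 152  34  49  33  52 242 243]
 [157 161 164 167 170 168 147  46  32  33  78 243 242]
 [162 165 168 169 174 173 128 121  45  35  40 138 171]
 [166 170 169 172 174 176 164 156  72  48  37 107 167]
 [169 170 172 175 175 176 174 156  72  68  48 182 168]
 [170 171 174 175 177 179 181 137  98  39  79 175 167]
 [172 174 174 177 179 181 186 161 156  38 101 203 162]
 [174 176 178 179 181 187 189 179 176  40  99 191 153]
 [176 178 179 182 187 191 194 191 168  88 125 222 131]
 [177 180 182 187 190 194 199 203 150 134 125 184 139]
 [181 183 187 191 196 199 204 203 172 171 193 181 142]
 [182 188 191 196 200 204 203 201 192 136 194 153 130]
 [187 191 196 200 203 202 203 200 194 163 161 165 119]
 [192 197 201 204 203 202 199 195 191 145 167 137  83]
 [196 202 203 203 202 198 195 191 187 175 163 167  68]
 [203 203 202 201 199 195 191 187 181 170 139 167  42]
 [203 204 203 199 194 190 186 182 177 168 143 139  40]
 [203 202 199 195 191 186 181 176 171 167 129 105  38]
 [203 198 195 190 185 182 175 170 166 162 140 143  42]
 [198 194 190 185 182 175 171 165 161 159 148 144  44]
 [194 190 185 180 174 169 166 162 158 156 149 125  38]]
```

{"op": "move_arm", "data": {
  "motion": [
    [0, [0.42, 0.05, 0.02], [0, 0, 0]],
    [0, [0.42, 0.05, 0.02], [0, 0, 0]],
    [0, [0.42, 0.05, 0.02], [0, 0, 0]],
    [0, [0.42, 0.05, 0.02], [0, 0, 0]],
    [0, [0.42, 0.04, 0], [0, 0, 0]],
    [0, [0.4, 0.04, 0], [0, 0, 0]],
    [0, [0, 0, 0], [0, 0, 0]],
    [0, [0, 0, 0], [0, 0, 0]]
  ]
}}

```text
time_s: 40.98
ee_pos: [548.2, 283.4, 89.2]
ee_rot: [-179.5, -50.7, 13.9]
force: [-27.7, -1.6, 24.3]
gripper_width: 0.8
gripper_force: 17.8
```

{"op": "move_arm", "data": {
  "motion": [
    [0, [-0.7, -0.08, 0], [0, 0, 0]],
    [0, [-0.9, -0.1, 0], [0, 0, 0]],
    [0, [-0.9, -0.1, 0.3], [0, 0, 0]],
    [0, [0, 0, 0.7], [0, 0, 0]],
    [0, [0, 0, 0.7], [0, 0, 0]],
    [0, [0, 0, 0.7], [0, 0, 0]],
    [0, [0, 0, 0.6], [0, 0, 0]],
    [0, [0, 0, 0.6], [0, 0, 0]],
    [0, [0, 0, 0.5], [0, 0, 0]],
    [0, [0, 0, 0], [0, 0, 0]]
  ]
}}

```text
time_s: 41.82
ee_pos: [489.5, 277.1, 194.1]
ee_rot: [-179.0, -51.1, 13.1]
force: [0.1, -0.3, 1.8]
gripper_width: 0.2
gripper_force: 0.0
```

```bash
python3 st.py; python3 sw.py >/dev/null; python3 - <<'E'
from h import *
c,s=np.cos(.1082),np.sin(.1082);w=lambda x,y,z:[544+c*x-s*y,282+s*x+c*y,z]
for a in(-.4,.4): print(a,proj("top",w(26*np.sin(a),0,66+26*np.cos(a))),proj("top",w(0,0,66)))
g=cv2.cvtColor(cv2.imread('pics/sw.png'),6);print(g[180:216,172:196])
E
```

```text
{'qpos': array([  39.8,    5.3,  132.2,  254.3,   20.3, -145.9]), 'ee_pos': array([489.5, 277.1, 194.1]), 'ee_rot': array([-179. ,  -51.1,   13.1]), 'force': array([ 0.1, -0.3,  1.8])} 41.8167
[[ 0.61  0.24  0.75]
 [ 0.14 -0.97  0.19]
 [ 0.78 -0.01 -0.63]]
-0.4 [[185.10261109 198.98289119]] [[186.36873648 200.01475321]]
0.4 [[185.93747554 194.29152228]] [[186.36873648 200.01475321]]
[[240 240 241 242 235 190 163 159 160 159 159 160 159 159 161 162 161 162
  166 156  35  34  79 182]
 [241 238 238 241 236 200 163 158 159 159 158 159 159 160 160 162 162 162
  166 158  35  33  34 135]
 [242 239 238 239 235 205 182 158 159 159 157 157 158 160 159 159 160 161
  173 180  29  35  51 155]
 [241 242 237 203 184 134 170 157 158 155 144 144 142 141 135 127 161 159
  176 189  36  35  45 136]
 [239 240 240 225  45  42  45  50  61  70  83  88  92 110 146 155 170 150
  131 166  35  34  51 153]
 [237 237 235 233 182  36  34  32  32  33  34  33  32  32  33  35  32  33
   47  72  35  33  52 157]
 [240 238 232 236 232 180  77  29  33  38  52  41  39  37  36  37  42  40
   32  34  34  32  75 187]
 [236 2
[... 2222 characters left out ...]
46 145 148 146 103  51  32  18  14  14  28  67  82  82  95  81 121
  118 129  86  70  35  35]
 [135 132 128 127 143 160 115  63  29  17  14  29  77 107 104 108  86  82
   81  74  81  73  36  36]
 [133 129 127 123 119 120 136 113  60  27  12  16  26  38  38  38  37  36
   38  37  37  36  35  35]
 [133 130 125 121 116 111 111 122 108  52  17  16  22  36  35  35  35  35
   36  35  33  36  35  36]
 [131 130 125 121 115 109 102 102 112  67  27  14  15  32  38  37  33  35
   41  40  38  33  31  38]
 [131 127 124 119 113 107 100  91 102 128  50  14  25  48  48  48  46  45
   47  48  49  45  35  36]
 [131 126 121 116 111 105  98  89  87  93  57  22  30  47  46  46  46  44
   45  47  47  47  46  41]]
```

{"op": "move_arm", "data": {
  "motion": [
    [0, [-0.3, -0.7, -0.2], [0, 0, 0.3]],
    [0, [-0.2, -0.8, -0.2], [0, 0, 0.3]],
    [0, [-0.2, -0.9, 0], [0, 0, 0.3]],
    [0, [0, -0.9, 0], [0, 0, 0.3]],
    [0, [0, -0.9, 0], [0, 0, 0.3]],
    [0, [0, -0.9, 0], [0, 0, 0]],
    [0, [0, 0, 0], [0, 0, 0]]
  ]
}}

```text
time_s: 42.45
ee_pos: [475.0, 188.7, 182.5]
ee_rot: [-179.3, -51.2, 17.9]
force: [-0.3, 0.5, -0.4]
gripper_width: 0.2
gripper_force: 0.0
```

```bash
python3 st.py; python3 sw.py >/dev/null; python3 - <<'E'
import cv2
g=cv2.cvtColor(cv2.imread('pics/sw.png'),6);print(g[180:216,172:196])
E
```

```text
{'qpos': array([ 22.1,   0.6, 140.2, 192.2,  12.3, -99.3]), 'ee_pos': array([475. , 188.7, 182.5]), 'ee_rot': array([-179.3,  -51.2,   17.9]), 'force': array([-0.3,  0.5, -0.4])} 42.45
[[ 0.6   0.32  0.74]
 [ 0.19 -0.95  0.25]
 [ 0.78 -0.01 -0.63]]
[[240 239 241 242 235 189 162 158 158 158 158 159 160 160 160 162 162 161
  167 157  34  35  76 183]
 [241 238 238 241 236 199 163 158 158 159 159 159 160 159 160 162 161 162
  166 159  33  34  34 137]
 [242 239 238 239 235 206 182 157 158 158 158 159 159 159 158 161 160 161
  174 180  28  34  53 154]
 [241 243 237 203 184 133 172 157 158 155 145 143 142 141 135 130 160 159
  176 190  35  35  46 136]
 [239 240 240 226  43  42  44  50  61  70  82  90  92 110 146 155 167 150
  129 166  34  34  52 153]
 [237 237 235 233 182  37  34  33  33  34  33  33  33  33  33  34  34  33
   48  71  34  34  54 157]
 [240 238 232 236 232 182  77  31  31  38  53  42  40  37  38  37  42  39
   34  34  34  34  76 186]
 [236 235 239 241 241 233 140  56  30  35  51  62  64  57  55  58  58  55
   44  38  34  34  39  75]
 [239 239 238 238 239 229 156 107  35  40  
[... 2085 characters left out ...]
30  43  41  39  39  37  35  35  33  61 126 123  82  97 113 122 121
  111  99  92  65  60  38]
 [227 130  37  36  45  59  35  36  36  33  27  43  67  61  39  38  42  47
   48  50  54  62  61  64]
 [216 124  35  37  41  46  34  36  36  37  38  42  49  50  64  80  81  81
   91  97  99  98 101 110]
 [237 180  36  35  33  34  35  35  35  36  35  35  36  45  82 118 115 116
  110 107 104  84  92  93]
 [235 169  35  36  37  37  36  35  35  37  35  37  38  46  73  92  95 106
  115 110 100  99 101 103]
 [237 187  59  87  52  34  36  36  36  33  36  35  36  51  90 100  74  76
   84  85  84  84  83  76]
 [241 215  77  41  31  36  36  37  37  36  36  36  38  57  84  84  84  83
   83  84  83  83  75  40]]
```

{"op": "move_arm", "data": {
  "motion": [
    [0, [0.3, 0.56, 0.2], [0, 0, 0]],
    [0, [0.6, 0.56, 0.2], [0, 0, 0]],
    [0, [0.6, 0.56, 0], [0, 0, 0]],
    [0, [0.6, 0.56, 0], [0, 0, 0]],
    [0, [0.6, 0.56, 0], [0, 0, 0]],
    [0, [0.6, 0.56, 0], [0, 0, 0]],
    [0, [0.6, 0.5, 0], [0, 0, 0]],
    [0, [0, 0, 0], [0, 0, 0]],
    [0, [0, 0, 0], [0, 0, 0]]
  ]
}}

```text
time_s: 43.25
ee_pos: [573.1, 288.4, 193.0]
ee_rot: [-179.1, -51.3, 17.8]
force: [-0.5, -0.8, -0.6]
gripper_width: 0.5
gripper_force: 0.0
```

{"op": "move_arm", "data": {
  "motion": [
    [0, [0, 0, -0.35], [0, 0, 0]],
    [0, [0, 0, -0.35], [0, 0, 0]],
    [0, [-0.52, -0.06, -0.18], [0, 0, 0]],
    [0, [-0.52, -0.06, -0.18], [0, 0, 0]],
    [0, [-0.43, -0.05, -0.28], [0, 0, 0]],
    [0, [-0.43, -0.05, -0.28], [0, 0, 0]],
    [0, [-0.34, -0.04, -0.41], [0, 0, 0]],
    [0, [-0.34, -0.04, -0.41], [0, 0, 0]],
    [0, [-0.22, -0.02, -0.47], [0, 0, 0]],
    [0, [-0.22, -0.02, -0.47], [0, 0, 0]],
    [0, [-0.08, -0.01, -0.35], [0, 0, 0]],
    [0, [-0.08, -0.01, -0.35], [0, 0, 0]],
    [0, [0, 0, 0], [0, 0, 0]]
  ]
}}

```text
time_s: 44.33
ee_pos: [491.4, 277.1, 89.8]
ee_rot: [-179.2, -51.1, 17.9]
force: [0.4, -0.3, -0.9]
gripper_width: 0.4
gripper_force: 0.0
```

{"op": "move_arm", "data": {
  "motion": [
    [0, [0, 0, -0.2], [0, 0, 0]],
    [0, [0, 0, 0], [0, 0, 0]]
  ]
}}

```text
time_s: 44.5
ee_pos: [492.9, 277.8, 86.5]
ee_rot: [-179.1, -51.3, 17.8]
force: [-2.4, -0.5, 0.3]
gripper_width: 0.6
gripper_force: 1.1
```

{"op": "move_arm", "data": {
  "motion": [
    [0, [0, 0, -0.1], [0, 0, 0]],
    [0, [0, 0, 0], [0, 0, 0]]
  ]
}}

```text
time_s: 44.67
ee_pos: [492.5, 277.8, 84.1]
ee_rot: [-179.1, -51.3, 17.8]
force: [-5.6, 0.1, 1.5]
gripper_width: 0.6
gripper_force: 2.5
```

{"op": "move_arm", "data": {
  "motion": [
    [0, [0, 0, -0.1], [0, 0, 0]],
    [0, [0, 0, 0], [0, 0, 0]]
  ]
}}

```text
time_s: 44.83
ee_pos: [492.8, 278.0, 82.8]
ee_rot: [-179.1, -51.5, 17.8]
force: [-9.5, -1.4, 7.9]
gripper_width: 0.1
gripper_force: 6.9
```

{"op": "move_arm", "data": {
  "motion": [
    [0, [-0.2, 0, 0.1], [0, 0, 0]],
    [0, [0, 0, -0.15], [0, 0, 0]],
    [0, [0, 0, -0.05], [0, 0, 0]],
    [0, [0, 0, 0], [0, 0, 0]]
  ]
}}

```text
time_s: 45.17
ee_pos: [489.2, 278.6, 81.9]
ee_rot: [-179.1, -51.8, 17.8]
force: [-10.8, -3.0, 15.2]
gripper_width: 0.5
gripper_force: 8.3
```

{"op": "move_arm", "data": {
  "motion": [
    [0, [0, 0, 0.3], [0, 0, 0]],
    [0, [-0.4, 0, 0.4], [0, 0, 0]],
    [0, [-0.7, -0.1, 0.4], [0, 0, 0]],
    [0, [-0.6, -0.8, 0.3], [0, 0, 0]],
    [0, [-0.3, -0.9, 0.2], [0, 0, 0]],
    [0, [0, -0.9, 0], [0, 0, 0]],
    [0, [0, -0.9, 0], [0, 0, 0]],
    [0, [0, 0, 0], [0, 0, 0]],
    [0, [0, 0, 0], [0, 0, 0]]
  ]
}}

```text
time_s: 45.92
ee_pos: [440.5, 187.8, 121.2]
ee_rot: [-179.1, -51.4, 17.6]
force: [-0.5, 0.1, 0.0]
gripper_width: 0.5
gripper_force: 0.0
```

```bash
python3 st.py; python3 lip.py 240 262; python3 top.py; python3 - <<'E'
import cv2,numpy as np
t=cv2.cvtColor(cv2.imread('pics/t4.png'),6)
a=cv2.cvtColor(cv2.imread('pics/tc.png'),6);a=cv2.resize(a,(160,120),interpolation=cv2.INTER_AREA)
d=np.abs(t[180:225,172:205].astype(int)-a[70:115,7:40]);print("switch diff mean,max",d.mean(),d.max());print((d>40).sum(0),(d>40).sum(1))
E
```

```text
{'qpos': array([ 25.3,   8.1, 149.7, 190.6,  29.5, -94.4]), 'ee_pos': array([440.5, 187.8, 121.2]), 'ee_rot': array([-179.1,  -51.4,   17.6]), 'force': array([-0.5,  0.1,  0. ])} 45.9167
[[ 0.59  0.31  0.74]
 [ 0.19 -0.95  0.25]
 [ 0.78 -0.01 -0.62]]
[ -0.3630897  262.03915559] [-0.  -0.1  0.1 -0.1 -0.1  0.2  0.1  0.1 -0.1 -0.  -0.1]
lip z 173.4703894108433
[  0.25557572 122.16324361] [-0.1  0.4 -0.1  0.3 -0.1  0.4 -0.1  0.3 -0.2 -0.6 -0.2 -0.7 -0.2  0.2
 -0.2  0.2 -0.2  0.2  0.4  0.2  0.2  0.1 -0.3]
top lip 178.54596154525396
switch diff mean,max 9.004040404040405 208
[1 0 0 0 2 2 2 0 0 0 0 0 0 0 0 0 0 0 0 0 0 4 4 4 4 5 7 8 8 8 8 8 8] [ 0  0  0  0  0  0  0  0  0  0  0  0  0  0  0  0  0  0  0  0  0  0  0  0
  0  0  0  0  0  0  0  0  0  0  0  0  0  6  7  7  8 12 12 15 16]
```

```bash
python3 -c "
from workcell import *
print(job_done())"
```

```text
the job is handed in; nothing more can be done
None
```

The job is handed in at about 46 s of the 64 s allowed. By touch, the sash's lip is level with the pointer; the pictures gave 4–12 mm lower but rest on the pointer's assumed reach, so I trusted touch. I overshot once and pressed the lip about 4 mm back down. The toggle is over to the hinge side and the guard is closed again. I touched no bystander, though I did not re-check them in the pictures.

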